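# Load the attic hoist platform in bond and send it off

## Task

Press the brake rocker over to held (ridged end down), then lay all the toy cartons that are there upright in one interlocking layer on the hoist slab, each squarely in the middle of an outline: fill the two lengthwise outlines, and put the rest crosswise, starting at the steel lip and leaving no gap. When the layer is complete press the rocker back to free, and after that twist the call key clockwise to its stop and let it spring back. Cartons that get knocked out of place must be put right again, and the bus and the monkey stay where they are.

Things in the scene. Friction and masses are not known exactly. Their poses are not given: they have to be found in the camera images.
- slab: Hoist platform: fixed plywood slab, 240 (x) x 212 (y) x 12 mm; origin: centre of its underside, on the bench. Along its -x end, nearer the robot, a dark steel lip (6 mm thick) stands 8 mm above the top. Thin dark outlines show the pattern: on the +y side two lengthwise, end to end along x; on the -y side three crosswise, side by side. They adjoin; a carton lies in the middle of each.
- place_L1 (a point): Centre of lengthwise place L1 on the slab's top, at the lip end: slab x = -42.75, y = +42.75 mm. Axes as the slab's; outline 85.5 (x) x 57 mm, carton's long side along x.
- place_L2 (a point): Centre of lengthwise place L2 on the slab's top, at the far end: slab x = +42.75, y = +42.75 mm. Axes as the slab's; outline 85.5 (x) x 57 mm, carton's long side along x.
- place_C1 (a point): Centre of crosswise place C1, the one next to the lip, on the slab's top: slab x = -57, y = -28.5 mm. Axes as the slab's; outline 57 (x) x 85.5 mm, carton's long side along y.
- place_C2 (a point): Centre of crosswise place C2, the middle one, on the slab's top: slab x = 0, y = -28.5 mm. Axes as the slab's; outline 57 (x) x 85.5 mm, carton's long side along y.
- place_C3 (a point): Centre of crosswise place C3, the one farthest from the lip, on the slab's top: slab x = +57, y = -28.5 mm. Axes as the slab's; outline 57 (x) x 85.5 mm, carton's long side along y.
- rocker (a joint): Brake rocker: black see-saw paddle 92 x 34 x 10 mm on a fixed steel base, tipping on a level axle under its middle, 36 mm up. A steel tumbler weight (dia. 44, top 100 mm up; on the far side from the robot, 36 to 66 mm along the axle) drops it to whichever side of centre it is on. -0.30 rad = free (plain end down, at the start), +0.30 = held (ridged end down). Pressing takes about 2 N.
- rocker_hold_end (a point): Point on the paddle's upper face, 34 mm from the axle, towards the end with the 6 mm high, 6 mm wide aluminium ridge (the ridge is 9 mm farther out). Moves with the paddle: about 54 mm above the bench when up and 33 mm when down. Pressing here straight down throws the rocker to held. Its y axis points outwards along the paddle, its x along the axle to the tumbler weight.
- rocker_free_end (a point): Point on the paddle's upper face, 34 mm from the axle, towards the plain end. Moves with the paddle: about 54 mm above the bench when up and 33 mm when down. Pressing here straight down throws the rocker to free.
- key (a joint): The call key: a black bar-shaped spring-return knob on a grey base (70 x 70 x 24 mm) fixed to the bench. Value in rad: 0 at rest, 1.0 at the stop; it grows as the knob is turned clockwise seen from above. A spring (0.05 N m at rest to 0.17 N m at the stop) turns it back to 0 when let go.
- key_grip (a point): Point on the key's vertical axis, in the middle of its finger bar and 56 mm above the bench. The bar is 40 mm long (along this point's x), 12 mm thick (y) and rises from 37 to 71 mm above the bench. Turns with the key.
- bus: Bystander: yellow tin bus shell, 60 x 170 x 84 mm, origin under its middle. Not to be disturbed.
- monkey: Bystander: painted tin monkey drummer on a round foot, about 110 mm tall, origin under its middle. Not to be disturbed.
- box1_grip (a point): One of four or five like cartons (None if absent): rigid box 80 (x) x 53 (y) x 36 mm high, about 0.16 kg, with a dark wooden lifting block on the middle of its lid, 18 (x) x 24 (y) x 32 mm high. This point: centre of the block, 52 mm above the carton's underside, 16 mm above its lid; carton's axes. Pinch the 18 mm width (fingers closing along the long side) to keep clear of neighbours' blocks.
- box2_grip (a point): One of four or five like cartons (None if absent): rigid box 80 (x) x 53 (y) x 36 mm high, about 0.16 kg, with a dark wooden lifting block on the middle of its lid, 18 (x) x 24 (y) x 32 mm high. This point: centre of the block, 52 mm above the carton's underside, 16 mm above its lid; carton's axes. Pinch the 18 mm width (fingers closing along the long side) to keep clear of neighbours' blocks.
- box3_grip (a point): One of four or five like cartons (None if absent): rigid box 80 (x) x 53 (y) x 36 mm high, about 0.16 kg, with a dark wooden lifting block on the middle of its lid, 18 (x) x 24 (y) x 32 mm high. This point: centre of the block, 52 mm above the carton's underside, 16 mm above its lid; carton's axes. Pinch the 18 mm width (fingers closing along the long side) to keep clear of neighbours' blocks.
- box4_grip (a point): One of four or five like cartons (None if absent): rigid box 80 (x) x 53 (y) x 36 mm high, about 0.16 kg, with a dark wooden lifting block on the middle of its lid, 18 (x) x 24 (y) x 32 mm high. This point: centre of the block, 52 mm above the carton's underside, 16 mm above its lid; carton's axes. Pinch the 18 mm width (fingers closing along the long side) to keep clear of neighbours' blocks.
- box5_grip (a point): One of four or five like cartons (None if absent): rigid box 80 (x) x 53 (y) x 36 mm high, about 0.16 kg, with a dark wooden lifting block on the middle of its lid, 18 (x) x 24 (y) x 32 mm high. This point: centre of the block, 52 mm above the carton's underside, 16 mm above its lid; carton's axes. Pinch the 18 mm width (fingers closing along the long side) to keep clear of neighbours' blocks.
There are look-alikes about, which are no part of the job. Leave any blue or yellow look-alike of the part that bears key alone.

How it is judged:
By the outcome, as a careful person would: the job done as asked, in the order asked, and still so for the second after the job is handed in, with the robot touching nothing.
Of box1, box2, box3, box4, box5 only 4 to 5 are there at a start; the rules pass over those that are not, and their reading is None.
At some moment in a run one of box1, box2, box3, box4, box5 may be knocked a few centimetres aside while the robot is not near it.
It also fails if it takes over 210 s, if anything falls off the work surface, if the arm or the gripper's body presses on something with over 40 N, if the wrist force passes 120 N, or if a joint passes its speed limit or range.

## Robot

A 7-joint arm with a two-finger parallel gripper is mounted at the origin on the work surface. World frame = base frame: x ahead of the robot, y to its left, z up, the work surface at z = 0. Lengths are in m, angles in rad, forces in N, time in s.
With the tool pointing down it reaches from about 0.4 to 0.85 m from the base axis. Payload 10.4 kg.
Tool frame: the origin (TCP) lies between the finger pads; the fingertips stand 14 mm ahead of it and the grasp point (between the pads) lies 5 mm behind it; z points along the fingers, y is the direction in which the jaws open and shut (so a half turn about z gives the same grasp; the last joint's range is limited). The gripper opens to 87 mm and grips with 3 to 60 N. Pads are 19 mm wide; open, the fingers measure 117 mm over their backs; the gripper's body (75 mm by 190 mm) begins 51 mm behind the grasp point.
Start: joints at [1.099, 0.332, -0.065, 1.46, 0.022, 1.35, -0.088], TCP at [0.271, -0.563, 0.237] pointing down, gripper open.
Joint ranges: [-2.6, 2.6], [-0.5, 2.12], [-1.47, 1.34], [0.16, 2.42], [-1.27, 4.41], [0.06, 2.06], [-2.6, 2.6]. Speed limits (rad/s): [2.22, 2.22, 2.79, 2.79, 3.14, 3.14, 3.14].

## Interface

Orientations are given as a unit quaternion [x, y, z, w].
In Python, from bench import readout, camera, calibration, order gives the robot as it stands.
- The arm moves only by the tool apply_moves, never from a script. Its argument "deltas" is a list of rows, each an object with "translation": the shift along the world's x, y, z in m, a list of three; "turn": the turn, a rotation vector about the world's x, y, z in rad, a list of three; "hand": the finger opening in m, from 0 to 0.087. A call has 1 to 5 rows; each row shifts and turns the pose as measured when the row begins; what a row does not reach is not made up. A row lasts 1/10 s, in which the tool goes at most 50 mm and 8.59 degrees, less where a joint would pass 70% of its speed; a pose out of reach is approached as far as the arm can. A call with a gripper value outside its range is refused whole. The fingers move at their own pace and stop on an object; "newtons" is the grip in N (left out, the last holds). Time passes only in rows, so rows that do not move let the fingers close. It gives the time, the measured TCP pose, the force and the opening at its end, in the units of the state.
- readout.read_state(): the state, without advancing time (a new reading comes with each control period).
- camera(name): name is "scene" or "top" or "wrist"; returns the picture (384x512x3 uint8, red, green, blue); there is no depth.
- calibration(name): a dict with "fx", "fy", "cx", "cy" (pixels), "extrinsics" (4x4, takes a point from world to camera coordinates). Camera axes: x right, y down, z forward; pixel columns grow to the right and rows downward; lengths in m; the calibration is good to about 2 mm. A picture is of the moment at which its call begins: read the wrist's pose just before it. calibration takes no time and is no camera call; for the wrist camera it gives the pose at the moment of the call.
- order.close_job(): hands the job in, once; it reports no verdict.
The state is a dict: "time": time; "joint_positions": joint angles; "joint_vel": joint speeds; "joint_torque": joint torques, N m; "ee_pos": TCP position; "eef_rot": TCP orientation; "ft_force": force on the tool from outside, world axes, zero at the start; "torque": the same for the moment, N m; "width": finger opening in m.
Only numpy, scipy, OpenCV 4.12 (cv2) and the standard library are available. Lean on these libraries where they do the work, as an engineer would, in place of code of your own. Each camera call takes 0.05 s, during which the arm holds its last target. There are 200 camera calls.

## Working session

There is one attempt and no reset: what is moved stays moved. The work goes in short steps, Python scripts to look and compute and a tool call to move; the robot and the scene stay as the last step left them, time stands still between calls to the robot, and variables do not carry over. Pictures are saved under pics/ and viewed, about 12 in all and at most 16, crops included, and the job is handed in when it is done.

Besides the shell and the picture viewer there is one more tool, called as a command line: name --argument value ..., lists and objects as JSON in quotes. apply_moves: Moves the arm, as the interface text tells. Its arguments: {"type":"object","properties":{"deltas":{"type":"array","items":{"type":"object","properties":{"translation":{"type":"array","items":{"type":"number"}},"turn":{"type":"array","items":{"type":"number"}},"hand":{"type":"number"}}}},"newtons":{"type":"number"}},"required":["deltas"]}

```bash
mkdir -p pics; ls; python3 - <<'E'
from bench import readout,camera,calibration
import cv2,numpy as np
s=readout.read_state(); print({k:np.round(v,3).tolist() for k,v in s.items()})
for n in("top","scene"):
    c=calibration(n); print(n,{k:np.round(v,4).tolist() for k,v in c.items()})
    im=camera(n)[...,::-1]; cv2.imwrite(f"pics/{n}_raw0.png",im)
    cv2.imwrite(f"pics/{n}0.png",cv2.resize(im,(800,600),interpolation=cv2.INTER_CUBIC))
E
```

```text
pics
{'time': 0.0, 'joint_positions': [1.099, 0.333, -0.065, 1.461, 0.022, 1.35, -0.088], 'joint_vel': [-0.0, -0.0, 0.001, 0.001, -0.001, -0.001, -0.0], 'joint_torque': [0.0, -62.325, 0.025, -38.99, -0.061, 0.04, 0.0], 'ee_pos': [0.271, -0.563, 0.236], 'eef_rot': [0.975, 0.223, -0.0, -0.001], 'ft_force': [0.09, 0.709, 0.101], 'torque': [0.004, -0.032, -0.023], 'width': 0.087}
top {'fx': 360.992, 'fy': 360.992, 'cx': 254.5243, 'cy': 185.4825, 'extrinsics': [[0.0109, -0.9994, 0.0338, -0.0423], [-0.9852, -0.0166, -0.1706, 0.5758], [0.1711, -0.0314, -0.9848, 0.7645], [0.0, 0.0, 0.0, 1.0]]}
scene {'fx': 391.3822, 'fy': 391.3822, 'cx': 254.0914, 'cy': 194.1092, 'extrinsics': [[-0.6345, 0.7726, -0.0198, 0.3977], [0.6088, 0.4839, -0.6287, -0.2977], [-0.4762, -0.411, -0.7774, 1.4078], [0.0, 0.0, 0.0, 1.0]]}
```

View pics/top0.png

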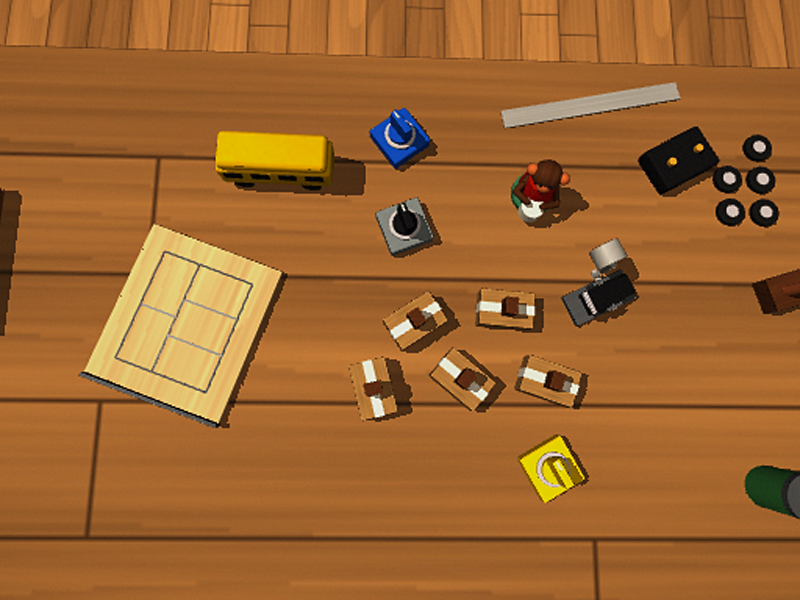

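View pics/scene0.png

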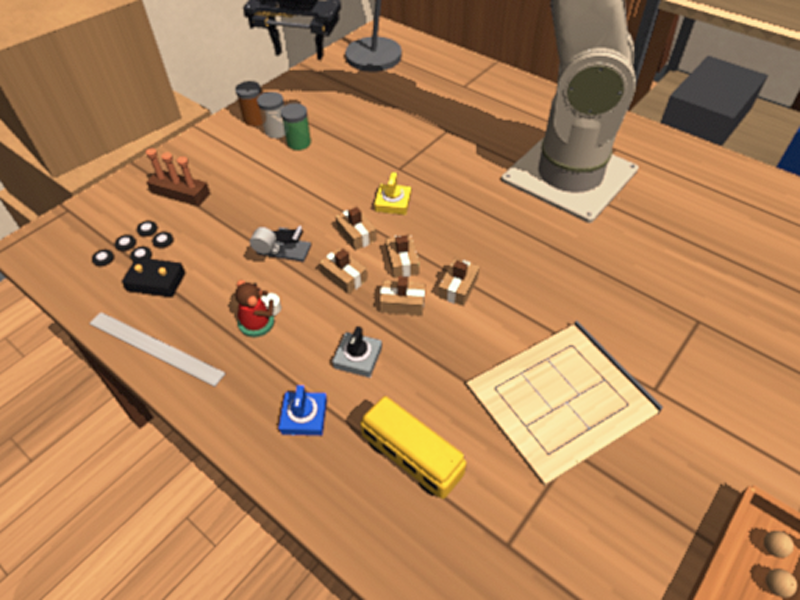

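```bash
python3 - <<'E'
import cv2
im=cv2.imread("pics/top_raw0.png")
cv2.imwrite("pics/c1.png",cv2.resize(im[120:270,220:420],None,fx=4,fy=4,interpolation=cv2.INTER_CUBIC))
cv2.imwrite("pics/c2.png",cv2.resize(im[135:280,45:190],None,fx=4,fy=4,interpolation=cv2.INTER_CUBIC))
E
```

```text
(no output)
```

View pics/c1.png

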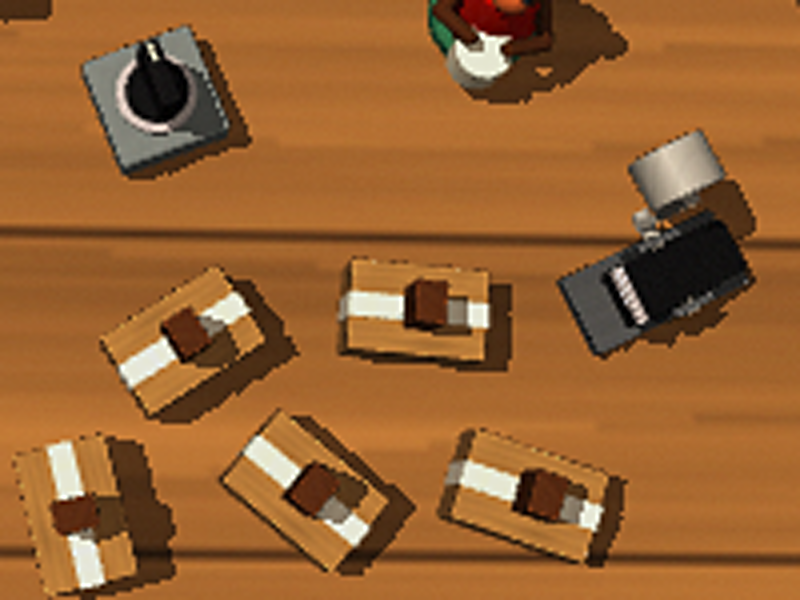

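View pics/c2.png

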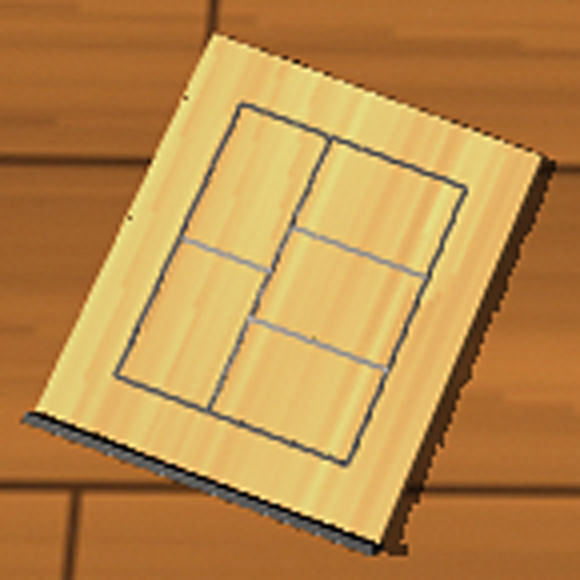

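```bash
cat > lib.py <<'E'
import numpy as np, cv2, json
from scipy.optimize import least_squares
from scipy.spatial.transform import Rotation as R
from bench import readout,camera,calibration
def proj(c,P):
    E=np.array(c["extrinsics"]); q=np.atleast_2d(P)@E[:3,:3].T+E[:3,3]
    return np.c_[c["fx"]*q[:,0]/q[:,2]+c["cx"], c["fy"]*q[:,1]/q[:,2]+c["cy"]]
def w(pose,P):  # model pts (m) -> world
    x,y,a=pose; P=np.atleast_2d(np.asarray(P,float)); c,s=np.cos(a),np.sin(a)
    return np.c_[x+c*P[:,0]-s*P[:,1], y+s*P[:,0]+c*P[:,1], P[:,2]]
def fit(c,model,px,g):
    r=least_squares(lambda p:(proj(c,w(p,model))-px).ravel(),g,x_scale=[.01,.01,.1])
    return r.x, np.sqrt(np.mean(r.fun**2)*2)
def ray(c,px,z):
    E=np.array(c["extrinsics"]);Rm=E[:3,:3];o=-Rm.T@E[:3,3]
    d=Rm.T@np.array([(px[0]-c["cx"])/c["fx"],(px[1]-c["cy"])/c["fy"],1]); return o+d*(z-o[2])/d[2]
LID=np.array([[40,26.5,36],[40,-26.5,36],[-40,-26.5,36],[-40,26.5,36]])/1e3
BLK=np.array([[9,12,68],[9,-12,68],[-9,-12,68],[-9,12,68]])/1e3
def go(x,y,z,axis=None,flip=None):
    """print delta from now to TCP target; axis = world angle of jaw (y) axis, mod pi"""
    s=readout.read_state(); M=R.from_quat(s["eef_rot"]); 
    d=np.array([x,y,z])-s["ee_pos"]; ya=M.apply([0,1,0]); cur=np.arctan2(ya[1],ya[0])
    da=0 if axis is None else (axis-cur+np.pi/2)%np.pi-np.pi/2
    zt=M.apply([0,0,1]); tilt=np.cross(zt,[0,0,-1])
    print("t",round(s["time"],2),"d mm",np.round(d*1e3,1),"yaw",round(da,4),"tilt",np.round(tilt,4),"F",np.round(s["ft_force"],1),"w",round(s["width"],4),"j7",round(s["joint_positions"][6],2))
E
python3 - <<'E'
from lib import *
c=calibration("top"); A=np.array
o1,o2=A([220,120]),A([45,135])
P1=lambda l:A(l)/4-.375+o1
P2=lambda l:A(l)/4-.375+o2
out={}
z=12
m=A([[85.5,71.25,z],[85.5,-71.25,z],[-85.5,-71.25,z],[-85.5,71.25,z],[0,71.25,z],[0,14.25,z],[85.5,14.25,z],[-85.5,14.25,z],[28.5,14.25,z],[28.5,-71.25,z],[-28.5,14.25,z],[-28.5,-71.25,z]])/1e3
px=P2([[240,104],[467,187],[348,464],[116,376],[181,238],[272,271],[331,138],[210,411],[293,228],[431,276],[249,319],[389,370]])
g=ray(c,px.mean(0),.012); out["slab"],e=fit(c,m,px,[g[0],g[1],-.3]); print("slab",out["slab"],e)
B={"A":[(101,343),(215,267),(265,331),(150,411)],
"B":[(352,257),(490,268),(486,357),(341,349)],
"C":[(279,409),(387,496),(330,567),(221,479)],
"D":[(13,455),(102,434),(137,577),(50,596)],
"E":[(476,429),(612,474),(588,561),(443,512)]}
for k,l in B.items():
    px=P1(l); X=A([ray(c,p,.036)[:2] for p in px]); 
    el=[np.linalg.norm(X[i]-X[(i+1)%4])*1e3 for i in range(4)]
    i=0 if el[0]>el[1] else 1; d=X[(i+1)%4]-X[i]; a=np.arctan2(d[1],d[0]); 
    best=min((fit(c,np.roll(LID,j,0)[::s],px,[*X.mean(0),a]) for j in range(4) for s in(1,-1)),key=lambda t:t[1])
    p=best[0]; p[2]=(p[2]+np.pi/2)%np.pi-np.pi/2; out[k]=p
    print(k,np.round(p,4),"rms",round(best[1],2),"edges",np.round(el,1),"blk px c1",np.round((proj(c,w(p,BLK))-o1+.375)*4).tolist())
# rocker free: ridge up.  model in axle frame, y=outward ridge end, x=axle to tumbler
t,h=.3,7.8
f=lambda xx,u,hh:[xx,u*np.cos(t)-hh*np.sin(t),36+u*np.sin(t)+hh*np.cos(t)]
m=A([f(17,43,h+6),f(-17,43,h+6),f(17,-46,h),f(-17,-46,h)])/1e3
px=P1([(614,269),(640,322),(711,214),(750,282)])
g=ray(c,px.mean(0),.045); p,e=min((fit(c,m,px,[g[0],g[1],a]) for a in (-2,-1,0,.4,1,2)),key=lambda t:t[1]); print("rocker",np.round(p,4),e); out["rocker"]=p
px=P1([(82,68),(190,27),(228,127),(125,168)]); X=A([ray(c,q,.024) for q in px]); print("key",X.mean(0),np.linalg.norm(np.diff(X,axis=0),axis=1)); out["key"]=X.mean(0)
d=X[1]-X[0]; print("key base ang",np.arctan2(d[1],d[0]))
json.dump({k:list(v) for k,v in out.items()},open("poses.json","w"))
p=out["rocker"]
print("hold press",w(p,[-.003,.025,.05]),"free press",w(p,[-.003,-.03,.05]))
go(*w(p,[-.003,.025,.10])[0],p[2]+np.pi/2)
E
```

```text
slab [ 0.5325093   0.27937409 -0.34177275] 0.39252492360074137
A [ 0.5364 -0.06   -0.9482] rms 1.38 edges [78.9 46.5 80.1 47.5] blk px c1 [[187.0, 303.0], [213.0, 339.0], [186.0, 358.0], [161.0, 322.0]]
B [ 0.5558 -0.1948  1.5027] rms 0.75 edges [80.4 51.9 83.5 54. ] blk px c1 [[413.0, 319.0], [415.0, 277.0], [447.0, 279.0], [445.0, 322.0]]
C [ 0.4529 -0.1286  0.8961] rms 0.76 edges [77.3 51.1 77.3 51.5] blk px c1 [[286.0, 493.0], [313.0, 458.0], [340.0, 480.0], [312.0, 514.0]]
D [ 0.4362 -0.0007  0.2582] rms 0.82 edges [51.1 81.1 49.  80. ] blk px c1 [[49.0, 504.0], [93.0, 493.0], [101.0, 526.0], [57.0, 537.0]]
E [ 0.4508 -0.2563  1.2445] rms 1.09 edges [80.7 50.9 85.3 50.8] blk px c1 [[525.0, 509.0], [538.0, 466.0], [569.0, 477.0], [557.0, 520.0]]
rocker [ 0.5759 -0.3407  0.4327] 1.7873926447496595
key [ 0.68147047 -0.04404974  0.024     ] [0.06975326 0.06562413 0.06621467]
key base ang -1.173643789922672
hold press [[ 0.56274036 -0.31928489  0.05      ]] free press [[ 0.58580441 -0.36921534  0.05      ]]
t 0.1 d mm [ 291.7  243.5 -135.8] yaw -0.0161 tilt [-0.0011 -0.0006 -0.    ] F [ 0.2  0.9 -0.1] w 0.0868 j7 -0.09
```

apply_moves --deltas '[{"translation": [0.036, 0.03, -0.012], "turn": [0, 0, 0], "hand": 0.0}, {"translation": [0.036, 0.03, -0.012], "turn": [0, 0, 0], "hand": 0.0}, {"translation": [0.036, 0.03, -0.012], "turn": [0, 0, 0], "hand": 0.0}, {"translation": [0.036, 0.03, -0.012], "turn": [0, 0, 0], "hand": 0.0}, {"translation": [0.036, 0.03, -0.012], "turn": [0, 0, 0], "hand": 0.0}]' --newtons 20

```text
time: 0.6
ee_pos: [0.4476, -0.4136, 0.1738]
eef_rot: [0.977, 0.215, -0.002, 0.001]
ft_force: [1.6, -0.8, 0.3]
width: 0.0549
```

apply_moves --deltas '[{"translation": [0.036, 0.03, -0.012], "turn": [0, 0, 0], "hand": 0.0}, {"translation": [0.036, 0.03, -0.012], "turn": [0, 0, 0], "hand": 0.0}, {"translation": [0.036, 0.03, -0.012], "turn": [0, 0, 0], "hand": 0.0}, {"translation": [0, 0, 0], "turn": [0, 0, 0], "hand": 0.0}]'

```text
time: 1.0
ee_pos: [0.5627, -0.3113, 0.1332]
eef_rot: [0.976, 0.219, -0.002, -0.002]
ft_force: [0.3, 0.4, -0.1]
width: 0.0227
```

```bash
python3 - <<'E'
from lib import *
p=json.load(open("poses.json"))["rocker"]
go(*w(p,[-.003,.025,.10])[0],p[2]+np.pi/2)
c=calibration("wrist"); im=camera("wrist"); cv2.imwrite("pics/w1.png",im[...,::-1]);print(c)
E
```

```text
t 1.0 d mm [  0.1  -8.  -33.2] yaw -0.009 tilt [-0.0036 -0.0056 -0.    ] F [ 0.3  0.4 -0.1] w 0.0227 j7 -0.77
{'fx': 267.4090581299525, 'fy': 267.4090581299525, 'cx': 252.01353083595555, 'cy': 197.81122196242083, 'extrinsics': array([[ 0.42836349, -0.90359777, -0.00397519, -0.52145145],
       [-0.86561139, -0.41160983,  0.28512148,  0.35513208],
       [-0.25927136, -0.11869466, -0.95848314,  0.40081808],
       [ 0.        ,  0.        ,  0.        ,  1.        ]])}
```

View pics/w1.png

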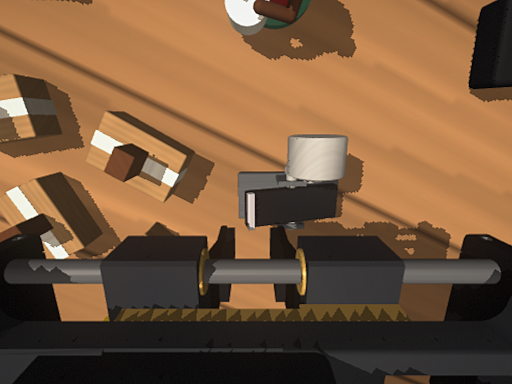

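```bash
python3 - <<'E'
from lib import *
c=calibration("wrist");A=np.array
t,h=.3,7.8
f=lambda xx,u,hh:[xx,u*np.cos(t)-hh*np.sin(t),36+u*np.sin(t)+hh*np.cos(t)]
m=A([f(17,43,h+6),f(-17,43,h+6),f(17,-46,h),f(-17,-46,h)])/1e3
p,e=fit(c,m,A([(250,192),(250,226),(336.5,183),(337,215)]),[.576,-.34,.43]); print(p,e)
go(*w(p,[-.003,.025,.054])[0],p[2]+np.pi/2)
E
```

```text
[ 0.57872501 -0.34529349  0.44199302] 1.944513416208959
t 1.05 d mm [  4.8  -9.3 -79.8] yaw 0.0036 tilt [-0.0014 -0.0064 -0.    ] F [-0.2 -1.7  0.2] w 0.0189 j7 -0.77
```

apply_moves --deltas '[{"translation": [0.003, -0.0085, -0.03], "turn": [0, 0.006, 0], "hand": 0.0}, {"translation": [0, 0, -0.02], "turn": [0, 0, 0], "hand": 0.0}, {"translation": [0, 0, -0.012], "turn": [0, 0, 0], "hand": 0.0}, {"translation": [0, 0, -0.01], "turn": [0, 0, 0], "hand": 0.0}, {"translation": [0, 0, -0.008], "turn": [0, 0, 0], "hand": 0.0}]'

```text
time: 1.55
ee_pos: [0.5625, -0.3269, 0.0533]
eef_rot: [0.976, 0.216, -0.006, -0.0]
ft_force: [-7.7, 8.2, 52.0]
width: 0.0004
```

apply_moves --deltas '[{"translation": [0, 0, -0.003], "turn": [0, 0, 0], "hand": 0.0}, {"translation": [0, 0, -0.003], "turn": [0, 0, 0], "hand": 0.0}, {"translation": [0, 0, 0], "turn": [0, 0, 0], "hand": 0.0}]'

```text
time: 1.85
ee_pos: [0.5628, -0.3271, 0.055]
eef_rot: [0.977, 0.215, -0.005, 0.0]
ft_force: [0.9, 0.3, -0.3]
width: 0.0007
```

apply_moves --deltas '[{"translation": [0, 0, 0.04], "turn": [0, 0, 0], "hand": 0.0}, {"translation": [0, 0, 0.04], "turn": [0, 0, 0], "hand": 0.05}]'

```text
time: 2.05
ee_pos: [0.5594, -0.3265, 0.1322]
eef_rot: [0.977, 0.215, -0.008, -0.002]
ft_force: [-0.5, 0.6, 0.3]
width: 0.0029
```

```bash
python3 - <<'E'
from lib import *
P=json.load(open("poses.json"))
im=camera("wrist"); a=im[100:300,150:400][...,::-1]; im=camera("top")[...,::-1]; b=im[120:270,220:420]
cv2.imwrite("pics/w2.png",np.vstack([cv2.resize(a,(375,300)),cv2.resize(b,(400,300))[:,:375]]))
for k in "BEACD":
    p=P[k]; print(k); go(p[0],p[1],.12,p[2])
E
```

```text
B
t 2.15 d mm [ -6.4 133.2 -17.3] yaw -0.5011 tilt [ 0.0039 -0.0088  0.    ] F [ 0.5 -0.2 -0.2] w 0.0099 j7 -0.76
E
t 2.15 d mm [-111.5   71.7  -17.3] yaw -0.7592 tilt [ 0.0039 -0.0088  0.    ] F [ 0.5 -0.2 -0.2] w 0.0099 j7 -0.76
A
t 2.15 d mm [-25.8 268.  -17.3] yaw 0.1896 tilt [ 0.0039 -0.0088  0.    ] F [ 0.5 -0.2 -0.2] w 0.0099 j7 -0.76
C
t 2.15 d mm [-109.4  199.4  -17.3] yaw -1.1077 tilt [ 0.0039 -0.0088  0.    ] F [ 0.5 -0.2 -0.2] w 0.0099 j7 -0.76
D
t 2.15 d mm [-126.   327.3  -17.3] yaw 1.396 tilt [ 0.0039 -0.0088  0.    ] F [ 0.5 -0.2 -0.2] w 0.0099 j7 -0.76
```

View pics/w2.png

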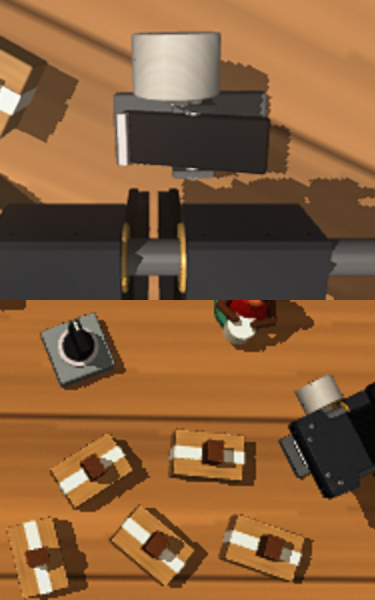

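```bash
cat >> lib.py <<'E'
def tape(im,c,p,z0=0.0,S=4,dbg=False):
    """refine carton pose p from the white tape: returns (lateral off mm, yaw change, n, long-axis extent)"""
    M=cv2.resize(im,None,fx=S,fy=S,interpolation=cv2.INTER_CUBIC)
    for _ in range(3):
        L=LID.copy()*[1.05,.75,1]; L[:,2]+=z0
        poly=((proj(c,w(p,L))+.5)*S-.5).astype(np.int32)
        m=np.zeros(M.shape[:2],np.uint8); cv2.fillPoly(m,[poly],1)
        hsv=cv2.cvtColor(M,cv2.COLOR_RGB2HSV); m&=((hsv[...,1]<75)&(hsv[...,2]>95)).astype(np.uint8)
        v,u=np.nonzero(m)
        if len(u)<50: return None
        X=np.array([ray(c,((a+.5)/S-.5,(b+.5)/S-.5),.036+z0)[:2] for a,b in zip(u[::3],v[::3])])
        a=p[2]; q=(X-p[:2])@np.array([[np.cos(a),-np.sin(a)],[np.sin(a),np.cos(a)]])
        # midline of tape: per 4mm bin mean of edges
        b=np.round(q[:,0]/.004).astype(int); pts=[]
        for k in np.unique(b):
            y=q[b==k,1]; 
            if len(y)>8: pts.append((k*.004,(np.percentile(y,3)+np.percentile(y,97))/2,np.ptp(y)))
        pts=np.array(pts)
        wd=np.percentile(pts[:,2],80); g=pts[abs(pts[:,2]-wd)<.004]
        s,o=np.polyfit(g[:,0],g[:,1],1)
        n=np.array([-np.sin(a),np.cos(a)]); p=np.array([*(np.array(p[:2])+n*o),a+np.arctan(s)])
    return p, np.round([wd*1e3,q[:,0].min()*1e3,q[:,0].max()*1e3],1)
E
python3 - <<'E'
from lib import *
P=json.load(open("poses.json")); c=calibration("top"); im=cv2.imread("pics/top_raw0.png")[...,::-1].copy()
for k in "ABCDE":
    p,e=tape(im,c,P[k]); a=P[k][2]; d=p-P[k]
    print(k,np.round(p,4),"lat",np.round((-np.sin(a)*d[0]+np.cos(a)*d[1])*1e3,1),"dyaw",round(d[2],4),e); P[k+"t"]=list(p)
json.dump(P,open("poses.json","w"))
w1=cv2.imread("pics/w1.png")
E
```

```text
A [ 0.5359 -0.0604 -0.9833] lat -0.7 dyaw -0.0351 [ 14.  -41.8  41. ]
B [ 0.5548 -0.1948  1.5028] lat 1.0 dyaw 0.0001 [ 13.4 -41.8  42.6]
C [ 0.4525 -0.1284  0.8838] lat 0.4 dyaw -0.0123 [ 13.4 -41.6  39.8]
D [ 0.4362 -0.0007  0.2569] lat -0.0 dyaw -0.0013 [ 13.6 -40.2  41. ]
E [ 0.4503 -0.2562  1.2509] lat 0.5 dyaw 0.0064 [ 14.2 -41.6  42.7]
```

```bash
python3 - <<'E'
from lib import *
go(.469,-.105,.17,-.983)
E
```

```text
t 2.15 d mm [-93.2 223.   32.7] yaw 0.1548 tilt [ 0.0039 -0.0088  0.    ] F [ 0.5 -0.2 -0.2] w 0.0099 j7 -0.76
```

apply_moves --deltas '[{"translation": [-0.015, 0.037, 0.009], "turn": [0.004, -0.009, 0.03], "hand": 0.04}, {"translation": [-0.015, 0.037, 0.006], "turn": [0, 0, 0.03], "hand": 0.04}, {"translation": [-0.015, 0.037, 0.006], "turn": [0, 0, 0.03], "hand": 0.04}, {"translation": [-0.016, 0.037, 0.006], "turn": [0, 0, 0.03], "hand": 0.04}, {"translation": [-0.016, 0.037, 0.006], "turn": [0, 0, 0.03], "hand": 0.04}]'

```text
time: 2.65
ee_pos: [0.482, -0.1452, 0.1704]
eef_rot: [0.959, 0.285, 0.001, 0.003]
ft_force: [0.4, 0.8, 0.7]
width: 0.0391
```

apply_moves --deltas '[{"translation": [-0.016, 0.037, 0], "turn": [0, 0, 0], "hand": 0.04}, {"translation": [0, 0, 0], "turn": [0, 0, 0], "hand": 0.04}]'

```text
time: 2.85
ee_pos: [0.4645, -0.1029, 0.1717]
eef_rot: [0.958, 0.287, 0.002, 0.004]
ft_force: [0.6, -1.7, 0.4]
width: 0.0401
```

```bash
python3 - <<'E'
from lib import *
P=json.load(open("poses.json")); c=calibration("wrist"); im=camera("wrist"); cv2.imwrite("pics/w3raw.png",im[...,::-1])
for k in "ACBD":
    r=tape(im,c,P[k+"t"])
    if r:
        p,e=r; a=p[2]; d=p-P[k+"t"]
        print(k,np.round(p,4),"lat",np.round((-np.sin(a)*d[0]+np.cos(a)*d[1])*1e3,1),"dyaw",round(d[2],4),e)
        if k=="A": P["Aw"]=list(p)
p=P["At"]; go(p[0],p[1],.10,p[2])
E
```

```text
A [ 0.5373 -0.0595 -0.9855] lat 1.7 dyaw -0.0021 [ 14.2 -40.9  41. ]
C [ 0.4529 -0.1287  0.8843] lat -0.5 dyaw 0.0005 [ 14.4 -41.3  42.3]
B [ 0.5565 -0.1949  1.4955] lat -1.6 dyaw -0.0073 [ 14.4 -41.5  42.3]
D [ 4.360e-01 -1.000e-04  2.602e-01] lat 0.7 dyaw 0.0033 [ 14.7 -39.1  42.2]
t 2.9 d mm [ 70.6  45.  -71.9] yaw 0.0063 tilt [0.0065 0.0073 0.    ] F [ 0.6 -0.4  0. ] w 0.0397 j7 -0.89
```

apply_moves --deltas '[{"translation": [0.035, 0.022, -0.03], "turn": [0.006, 0.007, 0.006], "hand": 0.04}, {"translation": [0.036, 0.0225, -0.03], "turn": [0, 0, 0], "hand": 0.04}, {"translation": [0, 0, -0.01], "turn": [0, 0, 0], "hand": 0.04}, {"translation": [0, 0, 0], "turn": [0, 0, 0], "hand": 0.04}]'

```text
time: 3.3
ee_pos: [0.5395, -0.0661, 0.1012]
eef_rot: [0.958, 0.286, 0.002, 0.003]
ft_force: [-0.6, 0.2, 0.1]
width: 0.04
```

```bash
python3 - <<'E'
from lib import *
P=json.load(open("poses.json")); p=(np.array(P["At"])+P["Aw"])/2
go(p[0],p[1],.054,p[2])
E
```

```text
Traceback (most recent call last):
KeyError: 'Aw'
```

```bash
python3 - <<'E'
from lib import *
go(.5366,-.06,.054,-.984)
E
```

```text
t 3.3 d mm [ -2.9   6.1 -47.2] yaw 0.0077 tilt [0.0043 0.0057 0.    ] F [-0.6  0.2  0.1] w 0.04 j7 -1.07
```

apply_moves --deltas '[{"translation": [-0.003, 0.006, -0.007], "turn": [0.004, 0.006, 0.008], "hand": 0.04}, {"translation": [0, 0, -0.01], "turn": [0, 0, 0], "hand": 0.04}, {"translation": [0, 0, -0.01], "turn": [0, 0, 0], "hand": 0.04}, {"translation": [0, 0, 0], "turn": [0, 0, 0], "hand": 0.04}]'

```text
time: 3.7
ee_pos: [0.536, -0.0633, 0.0738]
eef_rot: [0.958, 0.288, 0.0, 0.001]
ft_force: [-0.7, 0.4, -0.2]
width: 0.0398
```

```bash
python3 - <<'E'
from lib import *
go(.5366,-.06,.054,-.984)
E
```

```text
t 3.7 d mm [  0.6   3.3 -19.8] yaw 0.0035 tilt [0.0019 0.0011 0.    ] F [-0.7  0.4 -0.2] w 0.0398 j7 -1.08
```

apply_moves --deltas '[{"translation": [0.001, 0.004, -0.01], "turn": [0, 0, 0.004], "hand": 0.04}, {"translation": [0, 0, -0.01], "turn": [0, 0, 0], "hand": 0.04}, {"translation": [0, 0, 0], "turn": [0, 0, 0], "hand": 0.04}]'

```text
time: 4.0
ee_pos: [0.5371, -0.0598, 0.0528]
eef_rot: [0.957, 0.289, 0.001, 0.002]
ft_force: [1.3, 0.2, 0.5]
width: 0.04
```

```bash
python3 - <<'E'
from lib import *
for i in range(3):
    go(.5366,-.06,.054,-.984)
E
```

```text
t 4.0 d mm [-0.5 -0.2  1.2] yaw 0.0002 tilt [0.0028 0.0025 0.    ] F [1.3 0.2 0.5] w 0.04 j7 -1.1
t 4.0 d mm [-0.5 -0.2  1.2] yaw 0.0002 tilt [0.0028 0.0025 0.    ] F [1.3 0.2 0.5] w 0.04 j7 -1.1
t 4.0 d mm [-0.5 -0.2  1.2] yaw 0.0002 tilt [0.0028 0.0025 0.    ] F [1.3 0.2 0.5] w 0.04 j7 -1.1
```

apply_moves --deltas '[{"translation": [0, 0, 0], "turn": [0, 0, 0], "hand": 0.005}, {"translation": [0, 0, 0], "turn": [0, 0, 0], "hand": 0.005}, {"translation": [0, 0, 0], "turn": [0, 0, 0], "hand": 0.005}, {"translation": [0, 0, 0.03], "turn": [0, 0, 0], "hand": 0.005}, {"translation": [0, 0, 0.04], "turn": [0, 0, 0], "hand": 0.005}]' --newtons 25

```text
time: 4.5
ee_pos: [0.5337, -0.0595, 0.1197]
eef_rot: [0.957, 0.289, -0.003, -0.0]
ft_force: [0.8, -0.5, -1.0]
width: 0.0175
```

apply_moves --deltas '[{"translation": [-0.004, 0.04, 0.03], "turn": [0, 0, 0.08], "hand": 0.005}, {"translation": [-0.004, 0.048, 0], "turn": [0, 0, 0.08], "hand": 0.005}, {"translation": [-0.004, 0.048, 0], "turn": [0, 0, 0.08], "hand": 0.005}, {"translation": [-0.004, 0.048, 0], "turn": [0, 0, 0.08], "hand": 0.005}, {"translation": [-0.004, 0.048, 0], "turn": [0, 0, 0.08], "hand": 0.005}]'

```text
time: 5.0
ee_pos: [0.5161, 0.1705, 0.1582]
eef_rot: [0.881, 0.472, 0.002, 0.004]
ft_force: [0.9, 0.4, -1.6]
width: 0.0178
```

apply_moves --deltas '[{"translation": [-0.004, 0.048, 0], "turn": [0, 0, 0.08], "hand": 0.005}, {"translation": [-0.003, 0.048, 0], "turn": [0, 0, 0.08], "hand": 0.005}, {"translation": [-0.003, 0.048, 0], "turn": [0, 0, 0.08], "hand": 0.005}, {"translation": [0, 0.01, 0], "turn": [0, 0, 0], "hand": 0.005}, {"translation": [0, 0, 0], "turn": [0, 0, 0], "hand": 0.005}]'

```text
time: 5.5
ee_pos: [0.5014, 0.3379, 0.1593]
eef_rot: [0.812, 0.583, 0.004, 0.002]
ft_force: [0.1, -0.8, -2.0]
width: 0.0177
```

```bash
cat >> lib.py <<'E'
SL={"L1":(-42.75,42.75,0),"L2":(42.75,42.75,0),"C1":(-57,-28.5,1),"C2":(0,-28.5,1),"C3":(57,-28.5,1)}
def place(k):
    s=json.load(open("poses.json"))["slab"]; x,y,o=SL[k]; q=w(s,[x/1e3,y/1e3,0])[0]; return q[0],q[1],s[2]+o*np.pi/2
E
python3 - <<'E'
from lib import *
x,y,a=place("L1"); print(x,y,a); go(x,y,.085,a)
E
```

```text
0.5065598674479158 0.3339795164481606 -0.3417727494457479
t 5.5 d mm [  5.2  -4.  -74.3] yaw -0.0162 tilt [-0.0007  0.0085  0.    ] F [ 0.1 -0.8 -2. ] w 0.0177 j7 -1.2
```

apply_moves --deltas '[{"translation": [0.005, -0.004, -0.035], "turn": [0, 0.008, -0.016], "hand": 0.005}, {"translation": [0, 0, -0.035], "turn": [0, 0, 0], "hand": 0.005}, {"translation": [0, 0, 0], "turn": [0, 0, 0], "hand": 0.005}]'

```text
time: 5.8
ee_pos: [0.5078, 0.3312, 0.0885]
eef_rot: [0.818, 0.575, 0.001, 0.001]
ft_force: [-0.5, -0.4, -1.7]
width: 0.0182
```

```bash
python3 - <<'E'
from lib import *
x,y,a=place("L1"); go(x,y,.0645,a)
E
```

```text
t 5.8 d mm [ -1.3   2.8 -24. ] yaw 0.0036 tilt [0.0001 0.0026 0.    ] F [-0.5 -0.4 -1.7] w 0.0182 j7 -1.24
```

apply_moves --deltas '[{"translation": [-0.001, 0.003, -0.01], "turn": [0, 0.002, 0.003], "hand": 0.005}, {"translation": [0, 0, -0.008], "turn": [0, 0, 0], "hand": 0.005}, {"translation": [0, 0, 0], "turn": [0, 0, 0], "hand": 0.005}, {"translation": [0, 0, 0], "turn": [0, 0, 0], "hand": 0.005}]'

```text
time: 6.2
ee_pos: [0.5114, 0.3358, 0.0806]
eef_rot: [0.818, 0.575, 0.006, 0.001]
ft_force: [-0.4, 0.2, -2.3]
width: 0.0177
```

```bash
python3 - <<'E'
from lib import *
x,y,a=place("L1"); go(x,y,.0645,a)
E
```

```text
t 6.2 d mm [ -4.9  -1.8 -16.1] yaw 0.0047 tilt [-0.0059  0.0109  0.    ] F [-0.4  0.2 -2.3] w 0.0177 j7 -1.25
```

```bash
python3 - <<'E'
from lib import *
x,y,a=place("L1")
for i in range(4):
    camera("wrist"); go(x,y,.0645,a)
E
```

```text
t 6.25 d mm [ -4.9  -1.7 -16. ] yaw 0.0048 tilt [-0.0059  0.011   0.    ] F [-0.5  0.3 -1.8] w 0.0179 j7 -1.25
t 6.3 d mm [ -4.8  -1.5 -15.5] yaw 0.0048 tilt [-0.0054  0.0104  0.    ] F [ 0.2 -0.7 -0.9] w 0.0176 j7 -1.25
t 6.35 d mm [ -4.4  -1.4 -15. ] yaw 0.0047 tilt [-0.005   0.0097  0.    ] F [ 0.1 -0.6 -1.7] w 0.0177 j7 -1.25
t 6.4 d mm [ -4.2  -1.3 -14.6] yaw 0.0045 tilt [-0.0048  0.0092  0.    ] F [ 0.8 -0.3 -2.4] w 0.0179 j7 -1.25
```

apply_moves --deltas '[{"translation": [-0.004, -0.001, -0.009], "turn": [-0.005, 0.009, 0.004], "hand": 0.005}]'

```text
time: 6.5
ee_pos: [0.51, 0.3352, 0.0732]
eef_rot: [0.818, 0.576, 0.004, 0.001]
ft_force: [8.4, -3.5, 33.9]
width: 0.0175
```

```bash
python3 - <<'E'
from lib import *
x,y,a=place("L1")
go(x,y,.0645,a)
for i in range(2):
    camera("wrist"); go(x,y,.0645,a)
E
```

```text
t 6.5 d mm [-3.5 -1.2 -8.7] yaw 0.0017 tilt [-0.0027  0.0069  0.    ] F [ 8.4 -3.5 33.9] w 0.0175 j7 -1.25
t 6.55 d mm [-3.4 -1.2 -8. ] yaw 0.0014 tilt [-0.0025  0.0067  0.    ] F [ 7.  -0.3 12.9] w 0.018 j7 -1.25
t 6.6 d mm [-3.4 -1.2 -8.1] yaw 0.0017 tilt [-0.0026  0.0066  0.    ] F [ 6.5 -0.5 12. ] w 0.0179 j7 -1.25
```

```bash
python3 - <<'E'
from lib import *
a=camera("top")[...,::-1][110:290,30:230]; b=camera("scene")[...,::-1][180:330,270:450]; c=camera("wrist")[...,::-1]
cv2.imwrite("pics/v1.png",np.hstack([cv2.resize(a,(400,360)),np.vstack([cv2.resize(b,(400,333)),cv2.resize(c,(400,267))])[:600]][0:1]) if 0 else np.hstack([cv2.copyMakeBorder(cv2.resize(a,(400,360)),0,240,0,0,0),np.vstack([cv2.resize(b,(400,333)),cv2.resize(c,(400,267))])]))
E
```

```text
(no output)
```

View pics/v1.png

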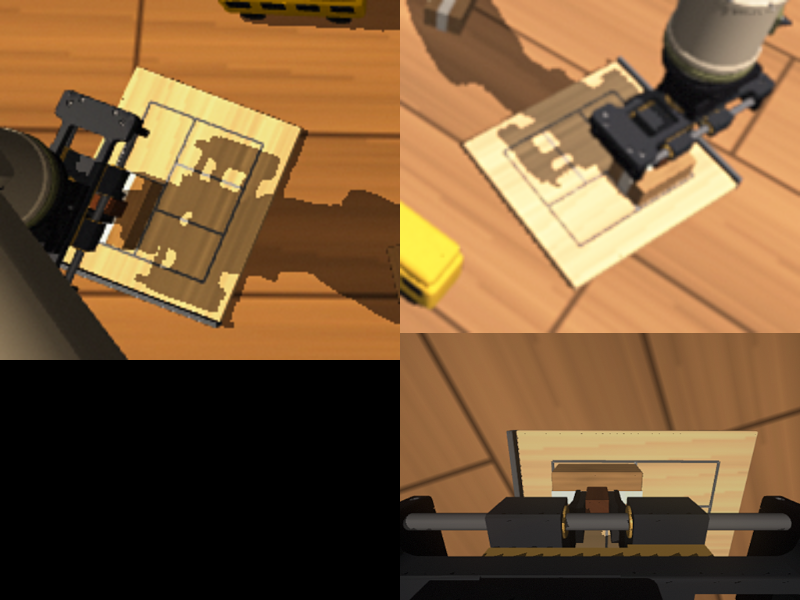

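apply_moves --deltas '[{"translation": [0, 0, 0], "turn": [0, 0, 0], "hand": 0.005}, {"translation": [0, 0, -0.002], "turn": [0, 0, 0], "hand": 0.005}, {"translation": [0, 0, -0.002], "turn": [0, 0, 0], "hand": 0.005}, {"translation": [0, 0, 0], "turn": [0, 0, 0], "hand": 0.022}, {"translation": [0, 0, 0], "turn": [0, 0, 0], "hand": 0.03}]' --newtons 3

```text
time: 7.25
ee_pos: [0.5101, 0.335, 0.068]
eef_rot: [0.818, 0.576, 0.003, 0.001]
ft_force: [-0.1, -0.8, -0.2]
width: 0.024
```

apply_moves --deltas '[{"translation": [0, 0, 0.02], "turn": [0, 0, 0], "hand": 0.04}, {"translation": [0, 0, 0.03], "turn": [0, 0, 0], "hand": 0.04}, {"translation": [-0.03, -0.04, 0.03], "turn": [0, 0, 0], "hand": 0.04}, {"translation": [-0.03, -0.04, 0.02], "turn": [0, 0, 0], "hand": 0.04}, {"translation": [0, 0, 0], "turn": [0, 0, 0], "hand": 0.04}]'

```text
time: 7.75
ee_pos: [0.4512, 0.2598, 0.1617]
eef_rot: [0.817, 0.577, -0.001, -0.0]
ft_force: [0.2, 0.9, 0.2]
width: 0.0399
```

```bash
python3 - <<'E'
from lib import *
q=place("L1")
c=calibration("wrist");im=camera("wrist"); cv2.imwrite("pics/w4.png",im[...,::-1])
print(tape(im,c,q,.012)); print(q)
t=camera("top"); cv2.imwrite("pics/t4.png",t[...,::-1]); print(tape(t,calibration("top"),q,.012)); go(*q[:2],.1,q[2])
cv2.imwrite("pics/v2.png",np.hstack([cv2.resize(im[100:300,130:380][...,::-1],(400,320)),cv2.resize(t[110:290,30:230][...,::-1],(400,320))]))
E
```

```text
(array([ 0.50754279,  0.33674262, -0.34128194]), array([ 14.4, -40.9,  42. ]))
(np.float64(0.5065598674479158), np.float64(0.3339795164481606), -0.3417727494457479)
(array([ 0.50684358,  0.33477655, -0.33235992]), array([ 13.9, -21.6,  35.6]))
t 7.85 d mm [ 54.1  71.4 -60.3] yaw -0.0012 tilt [-0.0017 -0.0025 -0.    ] F [0.  0.8 0. ] w 0.0396 j7 -1.09
```

View pics/v2.png

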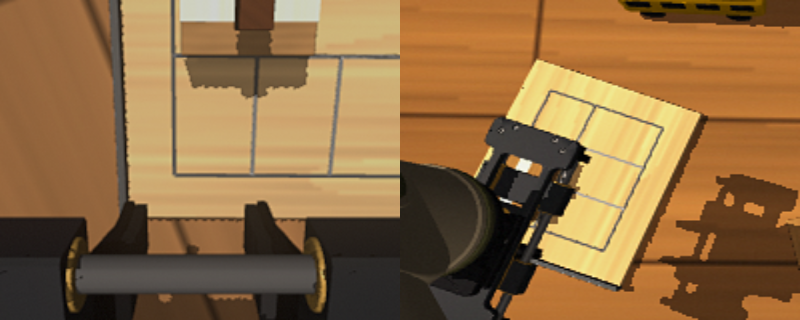

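```bash
cat >> lib.py <<'E'
from scipy.optimize import minimize
_S=[((-85.5,71.25),(85.5,71.25)),((-85.5,-71.25),(85.5,-71.25)),((-85.5,14.25),(85.5,14.25)),((85.5,-71.25),(85.5,71.25)),((-85.5,-71.25),(-85.5,71.25)),((0,14.25),(0,71.25)),((28.5,-71.25),(28.5,14.25)),((-28.5,-71.25),(-28.5,14.25))]
def slabfit(im,c,g):
    """slab pose from dark outlines: local contrast across each line"""
    G=cv2.GaussianBlur(cv2.cvtColor(im,cv2.COLOR_RGB2GRAY).astype(np.float32),(0,0),.8)
    C=cv2.GaussianBlur(G,(0,0),4)-G   # positive on thin dark lines
    C=np.clip(C,-5,25)
    pts=np.vstack([np.array(a)+(np.array(b)-a)*np.linspace(.02,.98,80)[:,None] for a,b in _S]); pts=np.c_[pts,np.full(len(pts),12)]/1e3
    def f(q):
        uv=proj(c,w(g+q*[.003,.003,.02],pts)).astype(np.float32)
        return -float(cv2.remap(C,uv[:,:1],uv[:,1:],cv2.INTER_LINEAR).mean())
    gs=[(f(np.array([i,j,k])),(i,j,k)) for i in np.arange(-1.5,1.6,.5) for j in np.arange(-1.5,1.6,.5) for k in(-.5,0,.5)]
    r=minimize(f,min(gs)[1],method="Nelder-Mead"); return g+r.x*[.003,.003,.02],-r.fun
def rel(p,s,k):
    """carton pose p relative to place k for slab pose s: mm in slab axes, yaw"""
    x,y,o=SL[k]; d=np.array(p[:2])-w(s,[x/1e3,y/1e3,0])[0][:2]; c_,s_=np.cos(s[2]),np.sin(s[2])
    return np.round([(c_*d[0]+s_*d[1])*1e3,(-s_*d[0]+c_*d[1])*1e3,(p[2]-s[2]-o*np.pi/2+np.pi/2)%np.pi-np.pi/2],3)
E
python3 - <<'E'
from lib import *
P=json.load(open("poses.json"));g=np.array(P["slab"])
im=cv2.imread("pics/top_raw0.png")[...,::-1].copy(); c=calibration("top"); s,v=slabfit(im,c,g); print("top",s,v)
P["slab"]=list(s)
im=cv2.imread("pics/w4.png")[...,::-1].copy(); c=calibration("wrist"); sw,v=slabfit(im,c,g); print("wrist",sw,v)
p,e=tape(im,c,place("L1"),.012); print(p,e,rel(p,sw,"L1"))
json.dump(P,open("poses.json","w"))
E
```

```text
top [ 0.53250898  0.27937499 -0.34177178] 21.499080657958984
wrist [ 0.53527437  0.28494567 -0.35101873] 20.752094268798828
[ 0.50860513  0.33972893 -0.34029772] [ 14.4 -40.9  42. ] [-1.13  -0.478  0.011]
```

```bash
sed -i 's/method="Nelder-Mead")/method="Nelder-Mead",options=dict(initial_simplex=np.array(min(gs)[1])+np.vstack([np.zeros(3),np.eye(3)*.4])))/' lib.py
cat >> lib.py <<'E'
def check(ks,cam="wrist"):
    c=calibration(cam); im=camera(cam); s,v=slabfit(im,c,np.array(json.load(open("poses.json"))["slab"])); print(cam,"slab",np.round(s,4),round(v,1))
    for k in ks:
        r=tape(im,c,place(k),.012)
        if r: print(k,"rel",rel(r[0],s,k),r[1])
    return im
E
python3 - <<'E'
from lib import *
P=json.load(open("poses.json"));g=np.array(P["slab"])
im=cv2.imread("pics/top_raw0.png")[...,::-1].copy(); c=calibration("top"); s,v=slabfit(im,c,g); print("top",s,v)
P["slab"]=list(s); json.dump(P,open("poses.json","w"))
check(["L1"])
p=P["Dt"]; go(p[0]-.08*np.cos(p[2]+1.57),p[1]-.08*np.sin(p[2]+1.57),.17,p[2])
p=P["Bt"]; go(p[0]-.08*np.cos(p[2]-1.57),p[1]-.08*np.sin(p[2]-1.57),.17,p[2])
E
```

```text
top [ 0.53266079  0.28005068 -0.34536809] 21.759319305419922
wrist slab [ 0.5341  0.2814 -0.3425] 20.8
L1 rel [-0.721  0.324  0.   ] [ 14.3 -40.9  42.1]
t 7.9 d mm [   3.9 -341.4   10.2] yaw 0.5966 tilt [-0.0023 -0.0036 -0.    ] F [ 0.6 -0.   0.2] w 0.0398 j7 -1.09
t 7.9 d mm [  22.5 -452.7   10.2] yaw -1.2991 tilt [-0.0023 -0.0036 -0.    ] F [ 0.6 -0.   0.2] w 0.0398 j7 -1.09
```

```bash
cat >> lib.py <<'E'
def cartons(ks):
    P=json.load(open("poses.json")); c=calibration("top"); im=camera("top")
    for k in ks:
        r=tape(im,c,P[k+"t"])
        if r is None: print(k,"no tape"); continue
        print(k,np.round(r[0],4),"moved mm",np.round((r[0]-P[k+"t"])[:2]*1e3,1),r[1])
E
python3 - <<'E'
from lib import *
cartons("BCDE")
go(.437,0,.10,.257)
E
```

```text
B [ 0.5551 -0.1948  1.4938] moved mm [ 0.3 -0. ] [ 13.6 -41.8  42.6]
C [ 0.4525 -0.1283  0.8832] moved mm [-0.1  0. ] [ 13.6 -41.5  39.7]
D [ 0.4362 -0.0008  0.2571] moved mm [ 0.  -0.1] [ 12.7 -39.3  41. ]
E [ 0.4502 -0.2562  1.2512] moved mm [-0.  0.] [ 14.3 -41.7  42.7]
t 7.95 d mm [ -15.4 -263.8  -59.4] yaw 0.596 tilt [-0.0026 -0.0048 -0.    ] F [ 0.4  0.3 -0. ] w 0.0399 j7 -1.09
```

apply_moves --deltas '[{"translation": [-0.002, -0.042, -0.005], "turn": [0, 0, 0.1], "hand": 0.04}, {"translation": [-0.002, -0.042, -0.005], "turn": [0, 0, 0.1], "hand": 0.04}, {"translation": [-0.002, -0.042, -0.01], "turn": [0, 0, 0.1], "hand": 0.04}, {"translation": [-0.003, -0.042, -0.01], "turn": [0, 0, 0.1], "hand": 0.04}, {"translation": [-0.003, -0.042, -0.01], "turn": [0, 0, 0.1], "hand": 0.04}]' --newtons 60

```text
time: 8.45
ee_pos: [0.4396, 0.0596, 0.1159]
eef_rot: [0.635, 0.773, -0.001, -0.008]
ft_force: [1.4, 0.0, -0.5]
width: 0.0398
```

apply_moves --deltas '[{"translation": [-0.003, -0.042, -0.01], "turn": [0, 0, 0.09], "hand": 0.04}, {"translation": [0, -0.01, -0.008], "turn": [0, 0, 0], "hand": 0.04}, {"translation": [0, 0, 0], "turn": [0, 0, 0], "hand": 0.04}]'

```text
time: 8.75
ee_pos: [0.4357, 0.0027, 0.0939]
eef_rot: [0.598, 0.801, -0.002, -0.011]
ft_force: [-0.4, -0.1, -0.9]
width: 0.0401
```

```bash
python3 - <<'E'
from lib import *
camera("top")
go(.437,0,.054,.257)
E
```

```text
t 8.8 d mm [  1.   -3.5 -40.4] yaw -0.0327 tilt [-0.0096 -0.0193 -0.    ] F [-0.3 -0.6  0.1] w 0.0403 j7 0.13
```

apply_moves --deltas '[{"translation": [0.001, -0.0035, -0.015], "turn": [-0.01, -0.019, -0.033], "hand": 0.04}, {"translation": [0, 0, -0.01], "turn": [0, 0, 0], "hand": 0.04}]'

```text
time: 9.0
ee_pos: [0.4391, 0.0038, 0.0699]
eef_rot: [0.61, 0.792, 0.001, 0.001]
ft_force: [-0.0, -0.2, -0.8]
width: 0.0401
```

```bash
python3 - <<'E'
from lib import *
camera("top")
go(.437,0,.054,.257)
E
```

```text
t 9.05 d mm [ -1.7  -4.1 -15. ] yaw -0.0027 tilt [-0.0022  0.0012  0.    ] F [-1.3 -0.6 -1.4] w 0.0398 j7 0.06
```

apply_moves --deltas '[{"translation": [-0.0015, -0.006, -0.007], "turn": [-0.002, 0.001, -0.003], "hand": 0.04}, {"translation": [0, -0.001, -0.007], "turn": [0, 0, 0], "hand": 0.04}]'

```text
time: 9.25
ee_pos: [0.438, -0.0008, 0.055]
eef_rot: [0.609, 0.793, 0.001, -0.0]
ft_force: [-0.0, -0.1, -0.3]
width: 0.0402
```

```bash
python3 - <<'E'
from lib import *
camera("top")
go(.437,0,.054,.257)
E
```

```text
t 9.3 d mm [-0.6  0.7 -0.1] yaw -0.0039 tilt [-0.0016 -0.0004 -0.    ] F [-1.1 -0.  -1.3] w 0.0401 j7 0.06
```

apply_moves --deltas '[{"translation": [0, 0, 0], "turn": [0, 0, 0], "hand": 0.005}, {"translation": [0, 0, 0], "turn": [0, 0, 0], "hand": 0.005}, {"translation": [0, 0, 0], "turn": [0, 0, 0], "hand": 0.005}, {"translation": [0, 0, 0.02], "turn": [0, 0, 0], "hand": 0.005}, {"translation": [0, 0, 0.035], "turn": [0, 0, 0], "hand": 0.005}]' --newtons 60

```text
time: 9.8
ee_pos: [0.435, -0.0002, 0.1074]
eef_rot: [0.609, 0.793, -0.001, -0.004]
ft_force: [0.7, -0.8, -0.8]
width: 0.0174
```

apply_moves --deltas '[{"translation": [0.006, 0.012, 0.025], "turn": [0, 0, -0.05], "hand": 0.005}, {"translation": [0.012, 0.024, 0], "turn": [0, 0, -0.07], "hand": 0.005}, {"translation": [0.016, 0.033, 0], "turn": [0, 0, -0.07], "hand": 0.005}, {"translation": [0.018, 0.036, 0], "turn": [0, 0, -0.07], "hand": 0.005}, {"translation": [0.018, 0.036, 0], "turn": [0, 0, -0.07], "hand": 0.005}]'

```text
time: 10.3
ee_pos: [0.5086, 0.1388, 0.1394]
eef_rot: [0.739, 0.674, 0.001, 0.001]
ft_force: [-0.2, -0.0, -0.5]
width: 0.0173
```

apply_moves --deltas '[{"translation": [0.018, 0.036, 0], "turn": [0, 0, -0.07], "hand": 0.005}, {"translation": [0.018, 0.036, 0], "turn": [0, 0, -0.07], "hand": 0.005}, {"translation": [0.017, 0.034, 0], "turn": [0, 0, -0.07], "hand": 0.005}, {"translation": [0.012, 0.025, -0.01], "turn": [0, 0, -0.06], "hand": 0.005}, {"translation": [0.005, 0.01, -0.01], "turn": [0, 0, 0], "hand": 0.005}]'

```text
time: 10.8
ee_pos: [0.5819, 0.2894, 0.12]
eef_rot: [0.826, 0.563, 0.002, 0.001]
ft_force: [-0.4, -0.5, -1.7]
width: 0.0177
```

```bash
cat >> lib.py <<'E'
def put(k,z,n=1):
    x,y,a=place(k)
    for _ in range(n): camera("top")
    go(x+.0007,y+.0006,z,a)
E
python3 - <<'E'
from lib import *
put("L2",.067)
E
```

```text
t 10.85 d mm [  6.8  16.8 -51.1] yaw 0.0268 tilt [-0.0008  0.0019  0.    ] F [-3.2 -0.7 -2.4] w 0.0176 j7 -1.13
```

apply_moves --deltas '[{"translation": [0.006, 0.015, -0.013], "turn": [0, 0.002, 0.027], "hand": 0.005}, {"translation": [0, 0, -0.012], "turn": [0, 0, 0], "hand": 0.005}]'

```text
time: 11.05
ee_pos: [0.5877, 0.304, 0.093]
eef_rot: [0.817, 0.577, 0.0, -0.0]
ft_force: [0.5, -0.0, -1.4]
width: 0.0179
```

```bash
python3 - <<'E'
from lib import *
put("L2",.067,2)
E
```

```text
t 11.15 d mm [  0.7   5.6 -24.7] yaw 0.0001 tilt [ 0.0028 -0.0016  0.    ] F [ 0.5 -0.4 -1.3] w 0.0174 j7 -1.12
```

apply_moves --deltas '[{"translation": [0.001, 0.006, -0.008], "turn": [0.003, 0, 0], "hand": 0.005}, {"translation": [0, 0.001, -0.007], "turn": [0, 0, 0], "hand": 0.005}]'

```text
time: 11.35
ee_pos: [0.5896, 0.3058, 0.0784]
eef_rot: [0.819, 0.574, 0.0, 0.0]
ft_force: [-25.5, -6.2, 59.3]
width: 0.0177
```

```bash
python3 - <<'E'
from lib import *
put("L2",.067,2)
E
```

```text
t 11.45 d mm [ -1.6   0.4 -11.7] yaw 0.0024 tilt [-0.0002  0.0013  0.    ] F [-0.7 -1.4  1.7] w 0.0175 j7 -1.14
```

```bash
python3 - <<'E'
from lib import *
a=camera("top")[...,::-1][110:290,30:230]; b=camera("scene")[...,::-1][180:330,280:450]
cv2.imwrite("pics/v3.png",np.hstack([cv2.resize(a,(400,360)),cv2.resize(b,(400,360))]))
E
```

```text
(no output)
```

View pics/v3.png

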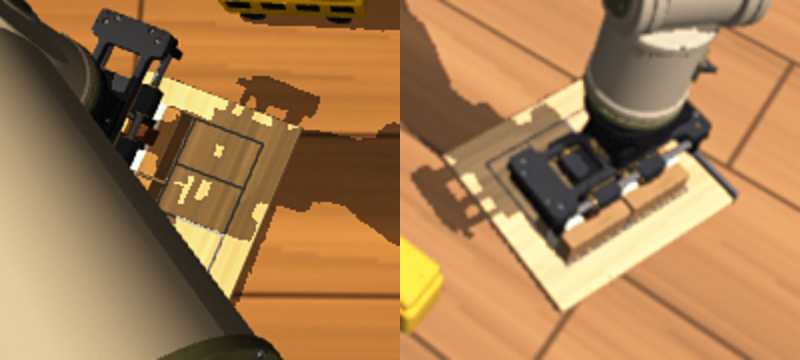

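apply_moves --deltas '[{"translation": [-0.0015, 0.0005, -0.001], "turn": [0, 0, 0.002], "hand": 0.005}, {"translation": [0, 0, 0], "turn": [0, 0, 0], "hand": 0.005}, {"translation": [0, 0, -0.002], "turn": [0, 0, 0], "hand": 0.005}, {"translation": [0, 0, 0], "turn": [0, 0, 0], "hand": 0.022}, {"translation": [0, 0, 0], "turn": [0, 0, 0], "hand": 0.03}]' --newtons 3

```text
time: 12.05
ee_pos: [0.589, 0.3058, 0.0759]
eef_rot: [0.818, 0.575, 0.001, 0.001]
ft_force: [0.9, -0.2, -0.3]
width: 0.0239
```

apply_moves --deltas '[{"translation": [0, 0, 0.02], "turn": [0, 0, 0], "hand": 0.04}, {"translation": [0, 0, 0.03], "turn": [0, 0, 0], "hand": 0.04}, {"translation": [-0.03, -0.04, 0.03], "turn": [0, 0, 0], "hand": 0.04}, {"translation": [-0.03, -0.04, 0.02], "turn": [0, 0, 0], "hand": 0.04}, {"translation": [-0.02, -0.02, 0], "turn": [0, 0, 0], "hand": 0.04}]'

```text
time: 12.55
ee_pos: [0.5109, 0.213, 0.1696]
eef_rot: [0.817, 0.576, -0.001, -0.001]
ft_force: [1.1, -0.7, 0.6]
width: 0.04
```

```bash
python3 - <<'E'
from lib import *
im=check(["L1","L2"]); cv2.imwrite("pics/v4.png",cv2.resize(im[50:300,80:430][...,::-1],None,fx=2.2,fy=2.2,interpolation=cv2.INTER_CUBIC))
t=camera("top"); cv2.imwrite("pics/t5.png",t[...,::-1])
cartons("BCE"); go(.5,.3,.1)
E
```

```text
wrist slab [ 0.5346  0.2814 -0.3528] 18.4
L1 rel [-1.678 -0.204  0.01 ] [ 14.3 -36.1  42. ]
L2 rel [-1.681  0.509  0.011] [ 14.3 -42.2  42. ]
B [ 0.5549 -0.1948  1.503 ] moved mm [ 0. -0.] [ 13.6 -41.8  42.6]
C [ 0.4526 -0.1284  0.8859] moved mm [ 0.1 -0.1] [ 12.4 -41.5  39.1]
E [ 0.4502 -0.2561  1.2565] moved mm [-0.1  0. ] [ 14.  -41.5  42.7]
t 12.7 d mm [-10.8  86.7 -68. ] yaw 0 tilt [ 0.0004 -0.0051  0.    ] F [ 0.3  0.5 -0. ] w 0.0398 j7 -0.97
```

View pics/v4.png

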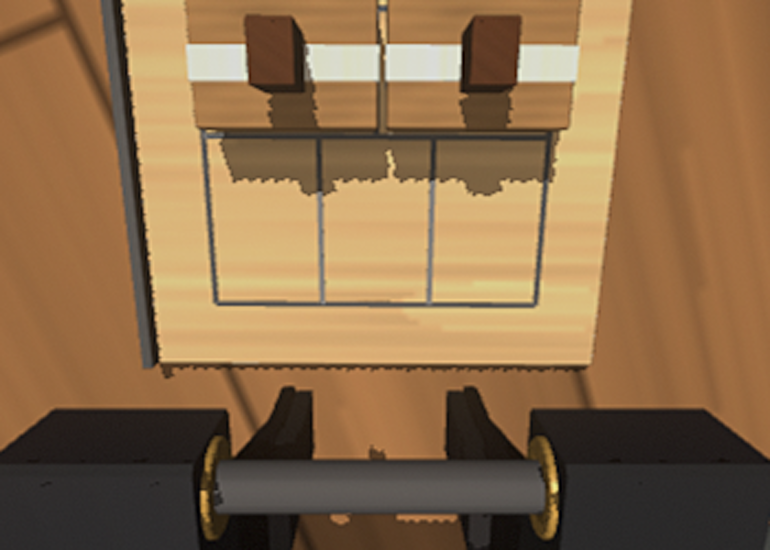

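```bash
python3 - <<'E'
from lib import *
c=calibration("wrist"); A=np.array
U=lambda l:(A(l)+.5)/2.2-.5+[80,50]
m=A([[-85.5,-71.25,12],[85.5,-71.25,12],[-85.5,14.25,12],[85.5,14.25,12],[-28.5,-71.25,12],[28.5,-71.25,12]])/1e3
s,e=fit(c,m,U([(216,303),(537,303),(205,134.5),(549,134.5),(323,303),(430,303)]),[.534,.281,-.345]); print("slab",s,e)
im=camera("wrist"); print(slabfit(im,c,s))
for k,px in(("L1",[(187,62),(382,62)]),("L2",[(387.5,62),(579,62)])):
    x,y,_=place(k); q=[ray(c,u,.048) for u in U(px)]
    for t in q:
        d=t[:2]-s[:2]; cc,ss=np.cos(s[2]),np.sin(s[2]); print(k,np.round([1e3*(cc*d[0]+ss*d[1]),1e3*(-ss*d[0]+cc*d[1])],1))
t=cv2.imread("pics/t5.png")[...,::-1].copy(); ct=calibration("top"); g=A(json.load(open("poses.json"))["slab"]); print(slabfit(t,ct,g))
for k in("L1","L2"): r=tape(t,ct,place(k),.012); print(rel(r[0],g,k),r[1])
E
```

```text
slab [ 0.53449247  0.28224613 -0.34246005] 0.5523085626589943
(array([ 0.53452521,  0.28147658, -0.35227727]), np.float64(18.07950782775879))
L1 [-79.2  42.2]
L1 [ 2.6 42.2]
L2 [ 4.9 42.2]
L2 [85.1 42.2]
(array([ 0.5319015 ,  0.28000878, -0.33792811]), np.float64(8.921354293823242))Traceback (most recent call last):
  File "<stdin>", line 12, in <module>
TypeError: 'NoneType' object is not subscriptable
```

```bash
sed -i 's/go(x+.0007,y+.0006,z,a)/go(x-.0005,y+.0017,z,a)/' lib.py; python3 - <<'E'
from lib import *
go(.5101,.335,.10,-.3454)
E
```

```text
t 12.75 d mm [ -1.2 120.5 -67.9] yaw -0.0035 tilt [-0.0007 -0.0053 -0.    ] F [ 0.4 -0.3 -0.6] w 0.0396 j7 -0.97
```

apply_moves --deltas '[{"translation": [0, 0.04, -0.01], "turn": [0, -0.005, -0.003], "hand": 0.04}, {"translation": [0, 0.04, -0.02], "turn": [0, 0, 0], "hand": 0.04}, {"translation": [0, 0.035, -0.02], "turn": [0, 0, 0], "hand": 0.04}, {"translation": [0, 0.005, -0.015], "turn": [0, 0, 0], "hand": 0.04}]'

```text
time: 13.15
ee_pos: [0.5143, 0.3411, 0.1015]
eef_rot: [0.819, 0.574, 0.002, -0.001]
ft_force: [-0.9, -0.2, 0.1]
width: 0.0401
```

```bash
python3 - <<'E'
from lib import *
camera("top");go(.5101,.335,.0665,-.3454)
E
```

```text
t 13.2 d mm [ -3.5  -4.1 -32.3] yaw 0.0042 tilt [-0.0018  0.0001  0.    ] F [-1.9 -1.1 -2.1] w 0.0399 j7 -1.25
```

apply_moves --deltas '[{"translation": [-0.0035, -0.004, -0.012], "turn": [-0.002, 0, 0.004], "hand": 0.04}, {"translation": [0, 0, -0.01], "turn": [0, 0, 0], "hand": 0.04}]'

```text
time: 13.4
ee_pos: [0.5103, 0.3353, 0.0751]
eef_rot: [0.818, 0.575, -0.0, -0.0]
ft_force: [0.4, -1.2, 0.5]
width: 0.0402
```

```bash
python3 - <<'E'
from lib import *
camera("top");go(.5101,.335,.0665,-.3454)
E
```

```text
t 13.45 d mm [-0.1  0.4 -7.4] yaw -0.0001 tilt [ 0.0011 -0.0017  0.    ] F [-0.5 -1.1 -1.7] w 0.0405 j7 -1.25
```

apply_moves --deltas '[{"translation": [0, 0, -0.006], "turn": [0, 0, 0], "hand": 0.04}, {"translation": [0, 0, 0], "turn": [0, 0, 0], "hand": 0.005}, {"translation": [0, 0, 0], "turn": [0, 0, 0], "hand": 0.005}, {"translation": [0, 0, 0], "turn": [0, 0, 0], "hand": 0.005}]' --newtons 15

```text
time: 13.85
ee_pos: [0.5123, 0.3319, 0.0685]
eef_rot: [0.819, 0.573, -0.0, 0.001]
ft_force: [0.4, 0.4, 0.0]
width: 0.0234
```

```bash
python3 - <<'E'
from lib import *
camera("top");go(.5065,.3369,.0665,-.3454)
E
```

```text
t 13.9 d mm [-5.8  4.9 -2.1] yaw 0.0042 tilt [0.0015 0.0005 0.    ] F [-0.9 -0.4  0.4] w 0.02 j7 -1.26
```

apply_moves --deltas '[{"translation": [-0.002, 0.003, 0], "turn": [0.0015, 0, 0.004], "hand": 0.021}, {"translation": [0, 0, 0], "turn": [0, 0, 0], "hand": 0.005}, {"translation": [0, 0, 0], "turn": [0, 0, 0], "hand": 0.005}]' --newtons 15

```text
time: 14.2
ee_pos: [0.5106, 0.3353, 0.0694]
eef_rot: [0.818, 0.575, 0.001, 0.0]
ft_force: [-0.2, -0.2, -1.0]
width: 0.0176
```

```bash
python3 - <<'E'
from lib import *
camera("top");go(.5065,.3369,.0665,-.3454)
camera("top");go(.5065,.3369,.0665,-.3454)
E
```

```text
t 14.25 d mm [-4.   1.5 -2.9] yaw 0.0 tilt [-0.0006  0.0018  0.    ] F [ 1.  -0.1 -1. ] w 0.0178 j7 -1.26
t 14.3 d mm [-4.   1.5 -2.8] yaw 0.0 tilt [-0.0006  0.0016  0.    ] F [ 0.1  0.1 -0.3] w 0.0178 j7 -1.26
```

apply_moves --deltas '[{"translation": [-0.004, 0.0015, 0], "turn": [0, 0.0015, 0], "hand": 0.005}]'

```text
time: 14.4
ee_pos: [0.5069, 0.3366, 0.0693]
eef_rot: [0.818, 0.575, 0.0, -0.0]
ft_force: [0.3, -0.5, 0.2]
width: 0.018
```

```bash
python3 - <<'E'
from lib import *
camera("top");go(.5065,.3369,.0665,-.3454)
camera("top");go(.5065,.3369,.0665,-.3454)
E
```

```text
t 14.45 d mm [ 0.7 -0.4 -2.8] yaw -0.0003 tilt [-0.0007 -0.0002 -0.    ] F [-0.3 -1.5 -0.9] w 0.0179 j7 -1.26
t 14.5 d mm [ 0.6 -0.4 -2.9] yaw -0.0006 tilt [-0.0007 -0.0002 -0.    ] F [-0.5  0.5 -0.1] w 0.0174 j7 -1.26
```

apply_moves --deltas '[{"translation": [0, 0, 0], "turn": [0, 0, 0], "hand": 0.04}, {"translation": [0, 0, 0], "turn": [0, 0, 0], "hand": 0.04}, {"translation": [0, 0, 0.03], "turn": [0, 0, 0], "hand": 0.04}, {"translation": [0.041, -0.0155, 0.005], "turn": [0, 0, 0], "hand": 0.04}, {"translation": [0.041, -0.0155, 0], "turn": [0, 0, 0], "hand": 0.04}]'

```text
time: 15.0
ee_pos: [0.584, 0.3103, 0.1067]
eef_rot: [0.815, 0.58, -0.0, -0.001]
ft_force: [1.6, -0.4, -0.3]
width: 0.0391
```

```bash
python3 - <<'E'
from lib import *
camera("top");camera("top");go(.589,.3058,.069,-.3454)
E
```

```text
t 15.1 d mm [  0.7  -0.7 -36.6] yaw -0.003 tilt [-0.001  -0.0007 -0.    ] F [-0.1 -0.8 -0.3] w 0.0398 j7 -1.13
```

apply_moves --deltas '[{"translation": [0.0005, -0.0005, -0.018], "turn": [0, 0, -0.003], "hand": 0.04}, {"translation": [0, 0, -0.018], "turn": [0, 0, 0], "hand": 0.04}]'

```text
time: 15.3
ee_pos: [0.5904, 0.3065, 0.07]
eef_rot: [0.819, 0.574, 0.002, -0.001]
ft_force: [-0.2, -0.2, -0.5]
width: 0.0399
```

```bash
python3 - <<'E'
from lib import *
camera("top");camera("top");go(.589,.3058,.069,-.3454)
E
```

```text
t 15.4 d mm [ 0.8 -0.5  1.2] yaw 0.0001 tilt [-0.0016 -0.0019 -0.    ] F [-0.6 -0.8  0.3] w 0.0399 j7 -1.15
```

Grip (firm so it closes quickly), then shift.

apply_moves --deltas '[{"translation": [0.0005, -0.0005, 0.001], "turn": [0, 0, 0], "hand": 0.005}, {"translation": [0, 0, 0], "turn": [0, 0, 0], "hand": 0.005}, {"translation": [0, 0, 0], "turn": [0, 0, 0], "hand": 0.005}, {"translation": [0, 0, 0], "turn": [0, 0, 0], "hand": 0.005}]' --newtons 25

```text
time: 15.8
ee_pos: [0.5876, 0.3072, 0.07]
eef_rot: [0.818, 0.576, -0.0, -0.001]
ft_force: [0.4, 0.2, -1.1]
width: 0.0175
```

```bash
python3 - <<'E'
from lib import *
camera("top");go(.5869,.3071,.069,-.3454)
E
```

```text
t 15.85 d mm [-0.6 -0.2 -1. ] yaw -0.0022 tilt [-0.0023 -0.0018 -0.    ] F [-0.4 -0.1 -1.3] w 0.0178 j7 -1.14
```

apply_moves --deltas '[{"translation": [-0.0006, -0.0002, 0], "turn": [0, 0, 0], "hand": 0.005}, {"translation": [0, 0, 0], "turn": [0, 0, 0], "hand": 0.04}, {"translation": [0, 0, 0], "turn": [0, 0, 0], "hand": 0.04}, {"translation": [0, 0, 0.03], "turn": [0, 0, 0], "hand": 0.04}, {"translation": [-0.02, -0.03, 0.04], "turn": [0, 0, 0], "hand": 0.04}]'

```text
time: 16.35
ee_pos: [0.5657, 0.28, 0.1346]
eef_rot: [0.817, 0.577, -0.003, -0.003]
ft_force: [-0.3, -0.9, 1.0]
width: 0.0376
```

apply_moves --deltas '[{"translation": [-0.03, -0.04, 0.02], "turn": [0, 0, 0], "hand": 0.04}, {"translation": [-0.03, -0.04, 0.02], "turn": [0, 0, 0], "hand": 0.04}, {"translation": [0, 0, 0], "turn": [0, 0, 0], "hand": 0.04}]'

```text
time: 16.65
ee_pos: [0.508, 0.2006, 0.178]
eef_rot: [0.817, 0.576, -0.001, -0.001]
ft_force: [0.8, -0.4, 0.3]
width: 0.0398
```

```bash
cat >> lib.py <<'E'
# full-carton check: fit carton pose from tape pixels incl. ends (per-row profile), in slab frame of the same picture
def full(im,c,s,k,S=4):
    x,y,o=SL[k]; p=np.array([*w(s,[x/1e3,y/1e3,0])[0][:2],s[2]+o*np.pi/2])
    r=tape(im,c,p,.012)
    if r is None: print(k,"none"); return
    p=r[0]; M=im.astype(np.float32); sat=(M.max(2)-M.min(2))/(M.max(2)+1)
    t=np.arange(-60,60,.25)/1e3; prof=np.zeros(len(t))
    for v in(-3,0,3):
        uv=proj(c,w(p,np.c_[t,np.full(len(t),v/1e3),np.full(len(t),.048)])).astype(np.float32)
        prof+=cv2.remap(sat,uv[:,:1],uv[:,1:],cv2.INTER_LINEAR).ravel()/3
    wh=prof<.30; i=np.nonzero(wh)[0]; 
    runs=np.split(i,np.nonzero(np.diff(i)>1)[0]+1) if len(i) else []
    R_=rel(p,s,k); print(k,"tape-lateral rel",R_,"white runs mm",[(round(t[a[0]]*1e3,1),round(t[a[-1]]*1e3,1)) for a in runs if len(a)>8])
E
python3 - <<'E'
from lib import *
camera("top");c=calibration("wrist");im=camera("wrist"); cv2.imwrite("pics/w6.png",im[...,::-1]); np.save("w6.npy",c,allow_pickle=True)
s,v=slabfit(im,c,np.array([.5345,.2822,-.3425])); print(s,v)
for k in("L1","L2"): full(im,c,s,k)
go(.5,.3,.1)
cv2.imwrite("pics/v6.png",cv2.resize(im[0:250,80:430][...,::-1],None,fx=2.2,fy=2.2,interpolation=cv2.INTER_CUBIC))
E
```

```text
[ 0.533816    0.28161539 -0.34040515] 18.528467178344727
L1 tape-lateral rel [ 0.     1.306 -0.003] white runs mm [(np.float64(-42.0), np.float64(-17.2)), (np.float64(7.5), np.float64(39.8)), (np.float64(42.8), np.float64(59.8))]
L2 tape-lateral rel [-0.    -0.158 -0.001] white runs mm [(np.float64(-60.0), np.float64(-45.8)), (np.float64(-42.5), np.float64(-9.0)), (np.float64(14.2), np.float64(40.5))]
t 16.75 d mm [ -8.8  96.1 -76.3] yaw 0 tilt [-0.004  -0.0042 -0.    ] F [0.1 0.3 0.1] w 0.04 j7 -0.95
```

View pics/v6.png

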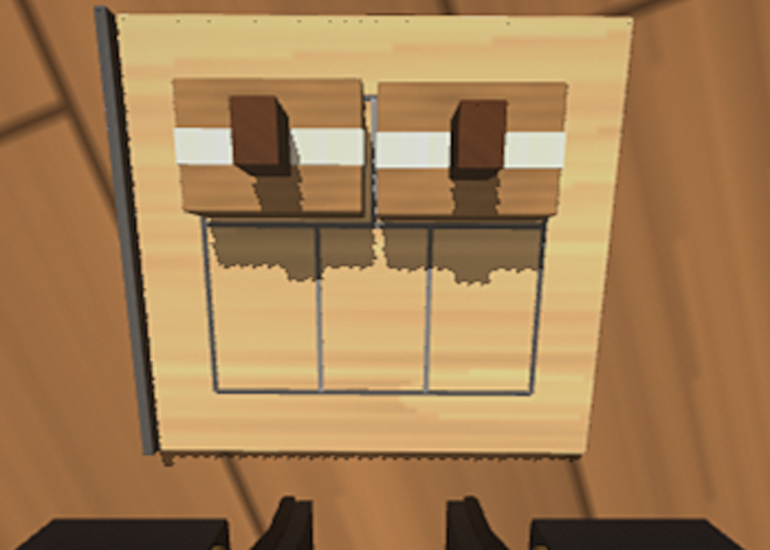

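apply_moves --deltas '[{"translation": [-0.007, -0.038, -0.005], "turn": [-0.004, -0.004, 0.14], "hand": 0.04}, {"translation": [-0.007, -0.038, -0.005], "turn": [0, 0, 0.14], "hand": 0.04}, {"translation": [-0.007, -0.038, -0.01], "turn": [0, 0, 0.14], "hand": 0.04}, {"translation": [-0.006, -0.038, -0.01], "turn": [0, 0, 0.14], "hand": 0.04}, {"translation": [-0.006, -0.038, -0.01], "turn": [0, 0, 0.14], "hand": 0.04}]' --newtons 60

```text
time: 17.25
ee_pos: [0.4774, 0.0258, 0.1361]
eef_rot: [0.561, 0.828, 0.003, -0.003]
ft_force: [0.8, -0.5, 0.7]
width: 0.0401
```

apply_moves --deltas '[{"translation": [-0.006, -0.038, -0.01], "turn": [0, 0, 0.14], "hand": 0.04}, {"translation": [-0.006, -0.036, -0.01], "turn": [0, 0, 0.14], "hand": 0.04}, {"translation": [-0.005, -0.035, -0.01], "turn": [0, 0, 0.14], "hand": 0.04}, {"translation": [-0.005, -0.03, -0.01], "turn": [0, 0, 0.11], "hand": 0.04}]'

```text
time: 17.65
ee_pos: [0.4571, -0.1131, 0.0932]
eef_rot: [0.314, 0.949, 0.003, -0.005]
ft_force: [1.0, 0.7, -0.1]
width: 0.0401
```

```bash
cat >> lib.py <<'E'
def at(x,y,z,a,n=2):
    for _ in range(n): camera("top")
    go(x,y,z,a)
E
python3 - <<'E'
from lib import *
at(.453,-.1276,.054,.884); cartons("BE")
E
```

```text
t 17.75 d mm [ -2.7 -12.2 -38.1] yaw -0.0406 tilt [-0.0098 -0.0106 -0.    ] F [ 0.1  0.6 -0.6] w 0.0401 j7 0.97
B no tape
E no tape
```

apply_moves --deltas '[{"translation": [-0.0027, -0.012, -0.015], "turn": [-0.01, -0.01, -0.04], "hand": 0.04}, {"translation": [0, 0, -0.006], "turn": [0, 0, 0], "hand": 0.04}]'

```text
time: 18.0
ee_pos: [0.4564, -0.1222, 0.0718]
eef_rot: [0.338, 0.941, 0.002, 0.001]
ft_force: [-0.7, 0.6, 0.8]
width: 0.0397
```

```bash
python3 - <<'E'
from lib import *
at(.453,-.1276,.054,.884)
E
```

```text
t 18.1 d mm [ -4.   -7.  -18.5] yaw -0.0022 tilt [-0.0033  0.0035  0.    ] F [0.1 0.4 0.7] w 0.0402 j7 0.92
```

apply_moves --deltas '[{"translation": [-0.004, -0.007, -0.006], "turn": [-0.003, 0.003, -0.002], "hand": 0.04}]'

```text
time: 18.2
ee_pos: [0.4545, -0.1259, 0.0673]
eef_rot: [0.335, 0.942, 0.001, 0.001]
ft_force: [-0.7, 0.0, -0.0]
width: 0.0401
```

```bash
python3 - <<'E'
from lib import *
at(.453,-.1276,.054,.884,3)
E
```

```text
t 18.35 d mm [  0.1  -0.1 -12.4] yaw -0.0006 tilt [-0.0005  0.0001  0.    ] F [-1.  -0.7  1.2] w 0.0402 j7 0.93
```

apply_moves --deltas '[{"translation": [0, 0, -0.012], "turn": [0, 0, 0], "hand": 0.04}]'

```text
time: 18.45
ee_pos: [0.4541, -0.1277, 0.0554]
eef_rot: [0.336, 0.942, 0.0, 0.001]
ft_force: [-0.7, -0.3, -0.9]
width: 0.0399
```

```bash
python3 - <<'E'
from lib import *
at(.453,-.1276,.054,.884,3)
E
```

```text
t 18.6 d mm [ 0.7 -0.4  0.4] yaw -0.0008 tilt [-0.0011 -0.0013 -0.    ] F [1.7 0.8 0.4] w 0.04 j7 0.92
```

apply_moves --deltas '[{"translation": [0, 0, 0], "turn": [0, 0, 0], "hand": 0.005}, {"translation": [0, 0, 0], "turn": [0, 0, 0], "hand": 0.005}, {"translation": [0, 0, 0], "turn": [0, 0, 0], "hand": 0.005}, {"translation": [0, 0, 0.015], "turn": [0, 0, 0], "hand": 0.005}, {"translation": [0, 0, 0.03], "turn": [0, 0, 0], "hand": 0.005}]'

```text
time: 19.1
ee_pos: [0.4498, -0.1264, 0.0966]
eef_rot: [0.336, 0.942, 0.001, -0.004]
ft_force: [0.8, -0.6, -0.7]
width: 0.0174
```

```bash
python3 - <<'E'
from lib import *
put("C1",.15,2)
E
```

```text
t 19.2 d mm [ 15.8 401.4  49.4] yaw 0.3404 tilt [-0.0006  0.0003  0.    ] F [-0.6 -0.1 -1.9] w 0.0175 j7 0.96
```

apply_moves --deltas '[{"translation": [0, 0.012, 0.03], "turn": [0, 0, 0.03], "hand": 0.005}, {"translation": [0.001, 0.025, 0.02], "turn": [0, 0, 0.04], "hand": 0.005}, {"translation": [0.001, 0.036, 0], "turn": [0, 0, 0.04], "hand": 0.005}, {"translation": [0.002, 0.042, 0], "turn": [0, 0, 0.04], "hand": 0.005}, {"translation": [0.002, 0.042, 0], "turn": [0, 0, 0.04], "hand": 0.005}]'

```text
time: 19.7
ee_pos: [0.4578, 0.028, 0.1508]
eef_rot: [0.249, 0.969, -0.001, 0.001]
ft_force: [0.4, 0.3, -1.1]
width: 0.0178
```

apply_moves --deltas '[{"translation": [0.002, 0.042, 0], "turn": [0, 0, 0.04], "hand": 0.005}, {"translation": [0.002, 0.042, 0], "turn": [0, 0, 0.04], "hand": 0.005}, {"translation": [0.002, 0.042, 0], "turn": [0, 0, 0.04], "hand": 0.005}, {"translation": [0.002, 0.042, 0], "turn": [0, 0, 0.03], "hand": 0.005}, {"translation": [0.001, 0.035, 0], "turn": [0, 0, 0], "hand": 0.005}]'

```text
time: 20.2
ee_pos: [0.4653, 0.2385, 0.1487]
eef_rot: [0.173, 0.985, -0.002, 0.001]
ft_force: [0.5, 0.0, -1.5]
width: 0.0177
```

```bash
python3 - <<'E'
from lib import *
put("C1",.10,2)
E
```

```text
t 20.3 d mm [  4.8  32.2 -48.9] yaw -0.0036 tilt [0.0005 0.0016 0.    ] F [-0.1 -0.5 -1.3] w 0.0174 j7 0.45
```

apply_moves --deltas '[{"translation": [0.004, 0.027, -0.025], "turn": [0, 0, -0.003], "hand": 0.005}, {"translation": [0, 0.004, -0.023], "turn": [0, 0, 0], "hand": 0.005}]'

```text
time: 20.5
ee_pos: [0.4699, 0.2743, 0.1011]
eef_rot: [0.172, 0.985, 0.001, 0.003]
ft_force: [0.2, 0.0, -2.6]
width: 0.0178
```

```bash
python3 - <<'E'
from lib import *
put("C1",.068,3)
E
```

```text
t 20.65 d mm [ -0.6   3.7 -32.6] yaw 0.0028 tilt [0.0029 0.0024 0.    ] F [ 1.  -0.2 -1.3] w 0.0176 j7 0.34
```

apply_moves --deltas '[{"translation": [-0.0006, 0.0037, -0.012], "turn": [0.003, 0.002, 0.003], "hand": 0.005}]'

```text
time: 20.75
ee_pos: [0.4703, 0.274, 0.0902]
eef_rot: [0.172, 0.985, 0.001, 0.002]
ft_force: [1.0, -0.7, -1.0]
width: 0.0177
```

```bash
python3 - <<'E'
from lib import *
put("C1",.068,3)
E
```

```text
t 20.9 d mm [ -0.    0.7 -20.4] yaw 0.0006 tilt [ 0.0003 -0.0001  0.    ] F [-0.1  0.4 -2.2] w 0.0171 j7 0.33
```

apply_moves --deltas '[{"translation": [0, 0.0007, -0.01], "turn": [0, 0, 0], "hand": 0.005}]'

```text
time: 21.0
ee_pos: [0.47, 0.2744, 0.0797]
eef_rot: [0.172, 0.985, 0.001, 0.001]
ft_force: [0.4, -0.0, -0.7]
width: 0.0175
```

```bash
python3 - <<'E'
from lib import *
put("C1",.068,3)
E
```

```text
t 21.15 d mm [  0.2   0.5 -10. ] yaw 0.0009 tilt [ 0.0008 -0.0008  0.    ] F [-0.2 -0.2 -1.1] w 0.0175 j7 0.32
```

apply_moves --deltas '[{"translation": [0, 0, -0.004], "turn": [0, 0, 0], "hand": 0.005}]'

```text
time: 21.25
ee_pos: [0.4694, 0.274, 0.0749]
eef_rot: [0.172, 0.985, -0.0, 0.0]
ft_force: [-10.2, -14.0, 57.9]
width: 0.0171
```

```bash
python3 - <<'E'
from lib import *
put("C1",.068,2)
E
```

```text
t 21.35 d mm [-0.6  0.1 -7.1] yaw 0.0011 tilt [0.0006 0.001  0.    ] F [-0.6 -1.4  7.6] w 0.0178 j7 0.31
```

apply_moves --deltas '[{"translation": [0, 0, 0], "turn": [0, 0, 0], "hand": 0.005}, {"translation": [0, 0, 0], "turn": [0, 0, 0], "hand": 0.005}]' --newtons 3

```text
time: 21.55
ee_pos: [0.4698, 0.2742, 0.0754]
eef_rot: [0.172, 0.985, 0.0, 0.001]
ft_force: [-0.3, 0.5, -1.6]
width: 0.0177
```

```bash
python3 - <<'E'
from lib import *
put("C1",.068,1)
im=np.hstack([cv2.resize(camera("top")[...,::-1][140:260,60:220],(400,300),interpolation=cv2.INTER_CUBIC),cv2.resize(camera("scene")[...,::-1][200:320,290:450],(400,300),interpolation=cv2.INTER_CUBIC)])
cv2.imwrite("pics/v7.png",np.vstack([im,cv2.resize(camera("wrist")[...,::-1][80:280,120:400],(800,300)*1)]))
E
```

```text
t 21.6 d mm [-0.9  0.  -7.3] yaw 0.0012 tilt [0.0004 0.0019 0.    ] F [-0.7 -0.5 -2.3] w 0.0179 j7 0.31
```

View pics/v7.png

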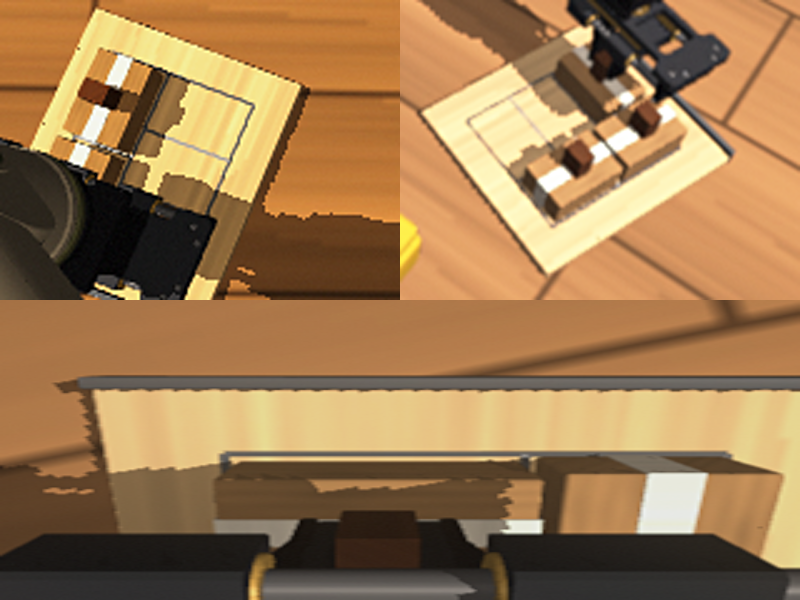

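apply_moves --deltas '[{"translation": [0, 0, -0.002], "turn": [0, 0, 0], "hand": 0.022}, {"translation": [0, 0, 0], "turn": [0, 0, 0], "hand": 0.03}, {"translation": [0, 0, 0], "turn": [0, 0, 0], "hand": 0.04}, {"translation": [0, 0, 0.03], "turn": [0, 0, 0], "hand": 0.04}, {"translation": [0.02, -0.007, 0.03], "turn": [0, 0, 0], "hand": 0.04}]' --newtons 60

```text
time: 22.25
ee_pos: [0.4858, 0.2674, 0.1312]
eef_rot: [0.17, 0.985, -0.002, -0.002]
ft_force: [1.4, 1.1, 0.0]
width: 0.0384
```

apply_moves --deltas '[{"translation": [0.035, -0.012, 0.03], "turn": [0, 0, 0], "hand": 0.04}, {"translation": [0.035, -0.012, 0.01], "turn": [0, 0, 0], "hand": 0.04}, {"translation": [0.01, -0.003, 0], "turn": [0, 0, 0], "hand": 0.04}]'

```text
time: 22.55
ee_pos: [0.5703, 0.2394, 0.1774]
eef_rot: [0.17, 0.985, -0.001, 0.001]
ft_force: [-0.0, -1.0, -0.9]
width: 0.0398
```

```bash
cat >> lib.py <<'E'
def look(ks,name):
    camera("top");camera("top");c=calibration("wrist");im=camera("wrist"); cv2.imwrite(f"pics/{name}.png",im[...,::-1])
    s,v=slabfit(im,c,np.array([.534,.2817,-.3425])); print("slab",np.round(s,4),round(v,1))
    for k in ks: full(im,c,s,k)
E
python3 - <<'E'
from lib import *
look(["C1","L1","L2"],"w8"); put("C1",.1); cartons("BE")
E
```

```text
slab [ 0.5342  0.2814 -0.3542] 14.6
C1 tape-lateral rel [ 1.787 -0.     0.01 ] white runs mm [(np.float64(-40.5), np.float64(-10.0)), (np.float64(10.2), np.float64(41.5))]
L1 tape-lateral rel [0.    0.711 0.011] white runs mm [(np.float64(-43.0), np.float64(-13.8)), (np.float64(6.5), np.float64(40.5)), (np.float64(42.2), np.float64(59.8))]
L2 tape-lateral rel [-0.     0.572  0.013] white runs mm [(np.float64(-60.0), np.float64(-10.0)), (np.float64(17.5), np.float64(39.5))]
t 22.75 d mm [-96.1  31.7 -75.3] yaw -0.0089 tilt [ 0.0014 -0.0035  0.    ] F [-1.3  1.2  0.3] w 0.04 j7 0.49
B [ 0.5551 -0.1948  1.4927] moved mm [ 0.2 -0. ] [ 13.6 -41.9  42.6]
E [ 0.4504 -0.2562  1.2439] moved mm [ 0.2 -0.1] [ 14.2 -41.7  41.5]
```

apply_moves --deltas '[{"translation": [-0.002, -0.042, -0.005], "turn": [0, 0, 0.03], "hand": 0.04}, {"translation": [-0.002, -0.046, -0.005], "turn": [0, 0, 0.03], "hand": 0.04}, {"translation": [-0.002, -0.046, -0.005], "turn": [0, 0, 0.03], "hand": 0.04}, {"translation": [-0.002, -0.046, -0.01], "turn": [0, 0, 0.03], "hand": 0.04}, {"translation": [-0.002, -0.046, -0.01], "turn": [0, 0, 0.03], "hand": 0.04}]'

```text
time: 23.3
ee_pos: [0.545, 0.0244, 0.1385]
eef_rot: [0.078, 0.997, 0.0, -0.003]
ft_force: [0.1, -0.4, -0.1]
width: 0.0397
```

apply_moves --deltas '[{"translation": [-0.002, -0.046, -0.01], "turn": [0, 0, 0.03], "hand": 0.04}, {"translation": [-0.002, -0.046, -0.01], "turn": [0, 0, 0.03], "hand": 0.04}, {"translation": [-0.002, -0.046, -0.01], "turn": [0, 0, 0.03], "hand": 0.04}, {"translation": [-0.002, -0.04, -0.01], "turn": [0, 0, 0.02], "hand": 0.04}]'

```text
time: 23.7
ee_pos: [0.5313, -0.1566, 0.0959]
eef_rot: [0.017, 1.0, -0.001, -0.004]
ft_force: [0.5, -0.8, 1.4]
width: 0.0396
```

```bash
python3 - <<'E'
from lib import *
at(.5555,-.194,.066,1.5)
E
```

```text
t 23.8 d mm [ 25.7 -33.1 -28.4] yaw -0.0277 tilt [ 0.0026 -0.0121  0.    ] F [-0.4 -0.1 -0.2] w 0.0399 j7 1.48
```

apply_moves --deltas '[{"translation": [0.0257, -0.033, -0.01], "turn": [0.003, -0.012, -0.028], "hand": 0.04}]'

```text
time: 23.9
ee_pos: [0.5549, -0.1891, 0.0854]
eef_rot: [0.033, 0.999, 0.001, 0.0]
ft_force: [2.8, 0.9, 1.9]
width: 0.0401
```

```bash
python3 - <<'E'
from lib import *
at(.5555,-.194,.066,1.5,4)
E
```

```text
t 24.1 d mm [  0.6  -1.3 -17.7] yaw -0.0001 tilt [-0.002  -0.0014 -0.    ] F [-0.4  0.2  0.3] w 0.0399 j7 1.48
```

apply_moves --deltas '[{"translation": [0.0006, -0.0013, -0.029], "turn": [-0.002, -0.0014, 0], "hand": 0.04}]'

```text
time: 24.2
ee_pos: [0.5578, -0.1924, 0.0578]
eef_rot: [0.034, 0.999, -0.001, 0.003]
ft_force: [0.1, 0.3, -0.1]
width: 0.0399
```

```bash
python3 - <<'E'
from lib import *
at(.5555,-.194,.054,1.5,4)
E
```

```text
t 24.4 d mm [ 0.4 -1.6 -1. ] yaw -0.0022 tilt [-0.0007 -0.001  -0.    ] F [0.1 0.3 0.1] w 0.0404 j7 1.46
```

apply_moves --deltas '[{"translation": [0, 0, 0], "turn": [0, 0, 0], "hand": 0.005}, {"translation": [0, 0, 0], "turn": [0, 0, 0], "hand": 0.005}, {"translation": [0, 0, 0], "turn": [0, 0, 0], "hand": 0.005}, {"translation": [0, 0, 0], "turn": [0, 0, 0], "hand": 0.005}]'

```text
time: 24.8
ee_pos: [0.5567, -0.1913, 0.059]
eef_rot: [0.033, 0.999, -0.001, 0.002]
ft_force: [-0.1, 0.1, -1.2]
width: 0.0173
```

```bash
python3 - <<'E'
from lib import *
at(.5555,-.194,.054,1.5,2)
E
```

```text
t 24.9 d mm [-1.2 -2.7 -4.9] yaw -0.0039 tilt [0.001  0.0029 0.    ] F [-0.9  0.3  2.3] w 0.0176 j7 1.46
```

apply_moves --deltas '[{"translation": [0, 0, 0.015], "turn": [0, 0, 0], "hand": 0.005}, {"translation": [0, 0, 0.025], "turn": [0, 0, 0], "hand": 0.005}, {"translation": [0, 0, 0.035], "turn": [0, 0, 0], "hand": 0.005}, {"translation": [0, 0.01, 0.02], "turn": [0, 0, -0.01], "hand": 0.005}]'

```text
time: 25.3
ee_pos: [0.5539, -0.1815, 0.1561]
eef_rot: [0.039, 0.999, 0.001, -0.002]
ft_force: [0.1, -0.6, -1.4]
width: 0.018
```

```bash
python3 - <<'E'
from lib import *
put("C2",.15,2)
E
```

```text
t 25.4 d mm [-32.6 433.9  -6.9] yaw -0.2705 tilt [-0.0019 -0.0003 -0.    ] F [ 0.3 -0.  -1.8] w 0.018 j7 1.5
```

apply_moves --deltas '[{"translation": [-0.001, 0.014, 0], "turn": [0, 0, -0.02], "hand": 0.005}, {"translation": [-0.002, 0.028, 0], "turn": [0, 0, -0.03], "hand": 0.005}, {"translation": [-0.003, 0.04, 0], "turn": [0, 0, -0.03], "hand": 0.005}, {"translation": [-0.003, 0.043, 0], "turn": [0, 0, -0.03], "hand": 0.005}, {"translation": [-0.003, 0.043, 0], "turn": [0, 0, -0.03], "hand": 0.005}]'

```text
time: 25.9
ee_pos: [0.5405, -0.0154, 0.1545]
eef_rot: [0.116, 0.993, -0.0, -0.002]
ft_force: [-0.3, 0.5, -2.3]
width: 0.0175
```

apply_moves --deltas '[{"translation": [-0.003, 0.043, 0], "turn": [0, 0, -0.03], "hand": 0.005}, {"translation": [-0.003, 0.043, 0], "turn": [0, 0, -0.03], "hand": 0.005}, {"translation": [-0.003, 0.043, 0], "turn": [0, 0, -0.03], "hand": 0.005}, {"translation": [-0.003, 0.043, 0], "turn": [0, 0, -0.03], "hand": 0.005}, {"translation": [-0.003, 0.035, 0], "turn": [0, 0, -0.01], "hand": 0.005}]'

```text
time: 26.4
ee_pos: [0.5218, 0.1982, 0.1518]
eef_rot: [0.183, 0.983, -0.001, -0.003]
ft_force: [0.9, 0.4, -2.5]
width: 0.0175
```

```bash
python3 - <<'E'
from lib import *
put("C2",.10,2)
E
```

```text
t 26.5 d mm [  2.1  52.9 -52.1] yaw 0.0143 tilt [-0.001  -0.0076 -0.    ] F [ 0.4  0.5 -1.6] w 0.0177 j7 0.52
```

apply_moves --deltas '[{"translation": [0.002, 0.045, -0.025], "turn": [0, -0.007, 0.014], "hand": 0.005}]'

```text
time: 26.6
ee_pos: [0.5258, 0.2362, 0.1311]
eef_rot: [0.175, 0.984, -0.001, 0.002]
ft_force: [2.4, -0.5, -1.9]
width: 0.0177
```

```bash
python3 - <<'E'
from lib import *
put("C2",.09,3)
E
```

```text
t 26.75 d mm [  1.9  12.  -38.4] yaw -0.0047 tilt [-0.0015 -0.0038 -0.    ] F [ 0.2 -0.5 -1.9] w 0.0171 j7 0.44
```

apply_moves --deltas '[{"translation": [0.0019, 0.012, -0.02], "turn": [-0.001, -0.004, -0.005], "hand": 0.005}]'

```text
time: 26.85
ee_pos: [0.5245, 0.2534, 0.1096]
eef_rot: [0.173, 0.985, 0.0, 0.002]
ft_force: [1.3, -0.3, -1.8]
width: 0.0173
```

```bash
python3 - <<'E'
from lib import *
put("C2",.09,3)
E
```

```text
t 27.0 d mm [  0.7   1.  -17.4] yaw -0.0001 tilt [ 0.0005 -0.0023  0.    ] F [-0.2 -1.2 -1.2] w 0.0176 j7 0.4
```

apply_moves --deltas '[{"translation": [0.0007, 0.001, -0.024], "turn": [0, -0.002, 0], "hand": 0.005}]'

```text
time: 27.1
ee_pos: [0.5248, 0.2548, 0.0863]
eef_rot: [0.172, 0.985, 0.001, 0.002]
ft_force: [0.9, -0.1, -1.7]
width: 0.0174
```

```bash
python3 - <<'E'
from lib import *
put("C2",.071,3)
E
```

```text
t 27.25 d mm [  0.2   1.6 -12.1] yaw 0.001 tilt [ 0.0019 -0.0021  0.    ] F [-0.5 -0.8 -1.9] w 0.0179 j7 0.38
```

apply_moves --deltas '[{"translation": [0.0002, 0.0016, -0.008], "turn": [0.002, -0.002, 0.001], "hand": 0.005}]'

```text
time: 27.35
ee_pos: [0.5238, 0.2548, 0.0769]
eef_rot: [0.172, 0.985, 0.001, 0.001]
ft_force: [0.3, -0.5, -1.5]
width: 0.0175
```

```bash
python3 - <<'E'
from lib import *
put("C2",.071,3)
E
```

```text
t 27.5 d mm [-0.2  0.3 -4.4] yaw 0.0004 tilt [-0.  0.  0.] F [-0.6  0.7 -1.3] w 0.0178 j7 0.37
```

apply_moves --deltas '[{"translation": [0, 0, -0.003], "turn": [0, 0, 0], "hand": 0.005}]'

```text
time: 27.6
ee_pos: [0.5232, 0.2548, 0.0732]
eef_rot: [0.172, 0.985, 0.0, 0.001]
ft_force: [-0.4, 0.3, -2.1]
width: 0.0174
```

```bash
python3 - <<'E'
from lib import *
put("C2",.071,3)
E
```

```text
t 27.75 d mm [-0.2  0.4 -1.5] yaw 0.0003 tilt [0.0001 0.0001 0.    ] F [ 0.7 -0.5 -1.2] w 0.0177 j7 0.37
```

apply_moves --deltas '[{"translation": [0, 0, -0.002], "turn": [0, 0, 0], "hand": 0.005}]'

```text
time: 27.85
ee_pos: [0.5229, 0.2547, 0.0709]
eef_rot: [0.172, 0.985, 0.0, 0.0]
ft_force: [-7.1, 1.5, 25.2]
width: 0.0173
```

```bash
python3 - <<'E'
from lib import *
put("C2",.071,2)
E
```

```text
t 27.95 d mm [-0.4  0.1  0.1] yaw 0.0003 tilt [-0.0001  0.0006  0.    ] F [-2.3 -0.5  3.4] w 0.0173 j7 0.37
```

apply_moves --deltas '[{"translation": [0, 0, 0], "turn": [0, 0, 0], "hand": 0.04}, {"translation": [0, 0, 0], "turn": [0, 0, 0], "hand": 0.04}, {"translation": [0, 0, 0.03], "turn": [0, 0, 0], "hand": 0.04}, {"translation": [0.02, -0.007, 0.03], "turn": [0, 0, 0], "hand": 0.04}]'

```text
time: 28.35
ee_pos: [0.5393, 0.2484, 0.1291]
eef_rot: [0.17, 0.985, -0.001, -0.003]
ft_force: [0.9, 1.0, 0.2]
width: 0.0378
```

apply_moves --deltas '[{"translation": [0.04, -0.03, 0.03], "turn": [0, 0, 0], "hand": 0.04}, {"translation": [0.035, -0.03, 0.01], "turn": [0, 0, 0], "hand": 0.04}, {"translation": [0.005, -0.003, 0], "turn": [0, 0, 0], "hand": 0.04}]'

```text
time: 28.65
ee_pos: [0.6197, 0.187, 0.1717]
eef_rot: [0.169, 0.986, 0.0, 0.001]
ft_force: [0.4, -0.2, -0.1]
width: 0.0399
```

```bash
python3 - <<'E'
from lib import *
look(["C1","C2","L1","L2"],"w9"); cartons("E"); at(.4508,-.2556,.1,1.25,0)
E
```

```text
slab [ 0.5341  0.2812 -0.3518] 10.1
C1 tape-lateral rel [0.788 0.    0.004] white runs mm [(np.float64(-41.8), np.float64(-8.5)), (np.float64(14.0), np.float64(41.2))]
C2 tape-lateral rel [-1.688 -0.     0.009] white runs mm [(np.float64(-41.5), np.float64(-8.0)), (np.float64(14.8), np.float64(42.0))]
L1 tape-lateral rel [-0.001  0.851  0.014] white runs mm [(np.float64(-60.0), np.float64(-21.2)), (np.float64(6.5), np.float64(40.2)), (np.float64(43.5), np.float64(59.8))]
L2 tape-lateral rel [-0.     0.661  0.009] white runs mm [(np.float64(-60.0), np.float64(-44.8)), (np.float64(-42.0), np.float64(-10.0)), (np.float64(10.0), np.float64(39.5))]
E [ 0.4502 -0.2561  1.2494] moved mm [-0.  0.] [ 12.5 -40.9  39.7]
t 28.85 d mm [-163.1 -449.1  -70. ] yaw 0.0105 tilt [-0.002  -0.0036 -0.    ] F [-0.2  0.1 -0.5] w 0.0401 j7 0.59
```

apply_moves --deltas '[{"translation": [-0.015, -0.043, 0], "turn": [0, 0, 0], "hand": 0.04}, {"translation": [-0.016, -0.045, -0.005], "turn": [0, 0, 0], "hand": 0.04}, {"translation": [-0.016, -0.045, -0.005], "turn": [0, 0, 0], "hand": 0.04}, {"translation": [-0.016, -0.045, -0.01], "turn": [0, 0, 0], "hand": 0.04}, {"translation": [-0.016, -0.045, -0.01], "turn": [0, 0, 0], "hand": 0.04}]'

```text
time: 29.35
ee_pos: [0.5251, -0.0185, 0.1372]
eef_rot: [0.152, 0.988, 0.003, -0.004]
ft_force: [0.6, -0.9, 0.1]
width: 0.0399
```

apply_moves --deltas '[{"translation": [-0.016, -0.045, -0.01], "turn": [0, 0, 0], "hand": 0.04}, {"translation": [-0.016, -0.045, -0.01], "turn": [0, 0, 0], "hand": 0.04}, {"translation": [-0.016, -0.045, -0.01], "turn": [0, 0, 0], "hand": 0.04}, {"translation": [-0.016, -0.045, -0.01], "turn": [0, 0, 0], "hand": 0.04}]'

```text
time: 29.75
ee_pos: [0.4541, -0.1987, 0.0942]
eef_rot: [0.148, 0.989, 0.002, -0.005]
ft_force: [0.9, -1.2, -0.4]
width: 0.04
```

```bash
python3 - <<'E'
from lib import *
at(.4508,-.2556,.066,1.25)
E
```

```text
t 29.85 d mm [ -0.5 -52.1 -26.7] yaw -0.0151 tilt [-0.0055 -0.0139 -0.    ] F [ 0.5  0.2 -0.1] w 0.0397 j7 1.41
```

apply_moves --deltas '[{"translation": [-0.0005, -0.045, -0.008], "turn": [-0.005, -0.014, -0.015], "hand": 0.04}, {"translation": [0, -0.012, 0], "turn": [0, 0, 0], "hand": 0.04}]'

```text
time: 30.05
ee_pos: [0.4502, -0.2572, 0.0841]
eef_rot: [0.158, 0.987, 0.0, -0.0]
ft_force: [-0.2, -0.4, 0.1]
width: 0.0401
```

```bash
python3 - <<'E'
from lib import *
at(.4508,-.2556,.066,1.25,3)
E
```

```text
t 30.2 d mm [ -1.7  -3.1 -19.3] yaw -0.0088 tilt [-0.0029  0.0013  0.    ] F [-0.5  0.9  0.4] w 0.04 j7 1.48
```

apply_moves --deltas '[{"translation": [-0.0017, -0.0031, -0.018], "turn": [-0.003, 0.001, -0.009], "hand": 0.04}]'

```text
time: 30.3
ee_pos: [0.4529, -0.2538, 0.069]
eef_rot: [0.158, 0.987, -0.0, 0.002]
ft_force: [1.0, 0.8, -0.1]
width: 0.04
```

```bash
python3 - <<'E'
from lib import *
at(.4508,-.2556,.054,1.25,3)
E
```

```text
t 30.45 d mm [  0.2  -2.2 -12.8] yaw -0.0025 tilt [-0.0014 -0.0012 -0.    ] F [0.5 0.7 0.5] w 0.0401 j7 1.45
```

apply_moves --deltas '[{"translation": [0.0002, -0.0022, -0.012], "turn": [-0.001, -0.001, -0.002], "hand": 0.04}]'

```text
time: 30.55
ee_pos: [0.4524, -0.2548, 0.0563]
eef_rot: [0.158, 0.987, -0.0, 0.001]
ft_force: [0.2, 0.8, 0.6]
width: 0.0399
```

```bash
python3 - <<'E'
from lib import *
at(.4508,-.2556,.054,1.25,3)
E
```

```text
t 30.7 d mm [ 0.2 -0.7 -0.4] yaw -0.0014 tilt [-0.0012 -0.0011 -0.    ] F [-0.4  0.4  0.1] w 0.0403 j7 1.44
```

apply_moves --deltas '[{"translation": [0, 0, 0], "turn": [0, 0, 0], "hand": 0.005}, {"translation": [0, 0, -0.001], "turn": [0, 0, 0], "hand": 0.005}, {"translation": [0, 0, -0.001], "turn": [0, 0, 0], "hand": 0.005}, {"translation": [0, 0, 0], "turn": [0, 0, 0], "hand": 0.005}]'

```text
time: 31.1
ee_pos: [0.4512, -0.2549, 0.0531]
eef_rot: [0.159, 0.987, 0.0, -0.0]
ft_force: [0.4, 0.1, -3.2]
width: 0.0175
```

```bash
python3 - <<'E'
from lib import *
at(.4508,-.2556,.054,1.25,1)
E
```

```text
t 31.15 d mm [-0.4 -0.8  0.9] yaw -0.0016 tilt [-0.0008 -0.0002 -0.    ] F [ 0.6  0.5 -0.9] w 0.0178 j7 1.44
```

apply_moves --deltas '[{"translation": [0, 0, 0.015], "turn": [0, 0, 0], "hand": 0.005}, {"translation": [0, 0, 0.025], "turn": [0, 0, 0], "hand": 0.005}, {"translation": [0, 0, 0.035], "turn": [0, 0, 0], "hand": 0.005}, {"translation": [0.003, 0.01, 0.025], "turn": [0, 0, 0], "hand": 0.005}]'

```text
time: 31.55
ee_pos: [0.451, -0.2437, 0.1552]
eef_rot: [0.159, 0.987, 0.003, -0.004]
ft_force: [0.2, 0.3, -1.9]
width: 0.0177
```

```bash
python3 - <<'E'
from lib import *
put("C3",.15,2)
E
```

```text
t 31.65 d mm [122.8 477.7  -6.8] yaw -0.0287 tilt [-0.0039 -0.0021 -0.    ] F [ 0.3  0.7 -2.4] w 0.0171 j7 1.51
```

apply_moves --deltas '[{"translation": [0.004, 0.014, 0], "turn": [0, 0, 0], "hand": 0.005}, {"translation": [0.008, 0.03, 0], "turn": [0, 0, -0.005], "hand": 0.005}, {"translation": [0.011, 0.042, 0], "turn": [0, 0, -0.005], "hand": 0.005}, {"translation": [0.012, 0.045, 0], "turn": [0, 0, -0.005], "hand": 0.005}, {"translation": [0.012, 0.045, 0], "turn": [0, 0, -0.005], "hand": 0.005}]'

```text
time: 32.15
ee_pos: [0.4974, -0.0643, 0.1544]
eef_rot: [0.174, 0.985, 0.001, -0.004]
ft_force: [0.8, -0.6, -1.4]
width: 0.0175
```

apply_moves --deltas '[{"translation": [0.012, 0.045, 0], "turn": [0, 0, -0.005], "hand": 0.005}, {"translation": [0.012, 0.045, 0], "turn": [0, 0, 0], "hand": 0.005}, {"translation": [0.012, 0.045, 0], "turn": [0, 0, 0], "hand": 0.005}, {"translation": [0.012, 0.045, 0], "turn": [0, 0, 0], "hand": 0.005}, {"translation": [0.011, 0.042, 0], "turn": [0, 0, 0], "hand": 0.005}]'

```text
time: 32.65
ee_pos: [0.5529, 0.1708, 0.1503]
eef_rot: [0.176, 0.984, 0.001, -0.007]
ft_force: [1.2, -0.1, -1.8]
width: 0.0177
```

```bash
python3 - <<'E'
from lib import *
put("C3",.10,2)
E
```

```text
t 32.75 d mm [ 24.7  58.6 -50.6] yaw -0.0006 tilt [-0.0082 -0.0135 -0.    ] F [-0.5 -0.4 -1.4] w 0.0178 j7 0.57
```

apply_moves --deltas '[{"translation": [0.018, 0.045, -0.01], "turn": [-0.008, -0.013, 0], "hand": 0.005}, {"translation": [0.008, 0.018, -0.015], "turn": [0, 0, 0], "hand": 0.005}]'

```text
time: 32.95
ee_pos: [0.5754, 0.2341, 0.1261]
eef_rot: [0.173, 0.985, -0.001, -0.0]
ft_force: [0.4, 0.8, -1.7]
width: 0.0173
```

```bash
python3 - <<'E'
from lib import *
put("C3",.085,3)
E
```

```text
t 33.1 d mm [  1.3   5.4 -39.2] yaw 0.0032 tilt [ 0.0039 -0.0049  0.    ] F [-0.5 -1.1 -2.9] w 0.0175 j7 0.46
```

apply_moves --deltas '[{"translation": [0.0013, 0.0054, -0.03], "turn": [0.004, -0.005, 0.003], "hand": 0.005}]'

```text
time: 33.2
ee_pos: [0.578, 0.2361, 0.097]
eef_rot: [0.173, 0.985, 0.001, 0.002]
ft_force: [-0.1, -0.1, -1.8]
width: 0.0178
```

```bash
python3 - <<'E'
from lib import *
put("C3",.066,3)
E
```

```text
t 33.35 d mm [  1.5   1.1 -26.9] yaw 0.0003 tilt [ 0.0015 -0.0035  0.    ] F [ 0.3 -0.1 -2.4] w 0.0176 j7 0.43
```

apply_moves --deltas '[{"translation": [0.001, 0.0013, -0.02], "turn": [0.001, -0.003, 0], "hand": 0.005}]'

```text
time: 33.45
ee_pos: [0.5774, 0.2361, 0.0763]
eef_rot: [0.173, 0.985, 0.001, 0.002]
ft_force: [0.2, -0.0, -2.1]
width: 0.0173
```

```bash
python3 - <<'E'
from lib import *
put("C3",.066,3)
E
```

```text
t 33.6 d mm [ 0.7  0.8 -7.3] yaw 0.0012 tilt [ 0.0014 -0.0016  0.    ] F [-0.3  0.6 -1.7] w 0.0172 j7 0.42
```

apply_moves --deltas '[{"translation": [0.0005, 0.0008, -0.004], "turn": [0.001, -0.0015, 0.001], "hand": 0.005}]'

```text
time: 33.7
ee_pos: [0.5767, 0.2357, 0.0712]
eef_rot: [0.172, 0.985, 0.0, 0.001]
ft_force: [-0.4, -0.7, -2.1]
width: 0.0176
```

```bash
python3 - <<'E'
from lib import *
put("C3",.066,3)
E
```

```text
t 33.85 d mm [-0.1  0.1 -4.2] yaw 0.0006 tilt [0.0002 0.0007 0.    ] F [ 0.7  0.7 -2.7] w 0.0174 j7 0.42
```

apply_moves --deltas '[{"translation": [0, 0, -0.002], "turn": [0, 0, 0], "hand": 0.005}]'

```text
time: 33.95
ee_pos: [0.5766, 0.2357, 0.0689]
eef_rot: [0.172, 0.985, 0.0, 0.001]
ft_force: [0.6, -1.0, -4.2]
width: 0.0175
```

```bash
python3 - <<'E'
from lib import *
put("C3",.066,3)
E
```

```text
t 34.1 d mm [-0.2  0.  -2.3] yaw 0.0005 tilt [0.0002 0.0009 0.    ] F [-0.1  0.1 -2.2] w 0.0176 j7 0.42
```

apply_moves --deltas '[{"translation": [0, 0, -0.002], "turn": [0, 0, 0], "hand": 0.005}, {"translation": [0, 0, -0.001], "turn": [0, 0, 0], "hand": 0.005}, {"translation": [0, 0, 0], "turn": [0, 0, 0], "hand": 0.04}, {"translation": [0, 0, 0], "turn": [0, 0, 0], "hand": 0.04}, {"translation": [0, 0, 0.03], "turn": [0, 0, 0], "hand": 0.04}]'

```text
time: 34.6
ee_pos: [0.5749, 0.2347, 0.0926]
eef_rot: [0.172, 0.985, -0.001, -0.002]
ft_force: [-0.1, 0.2, -0.7]
width: 0.0339
```

apply_moves --deltas '[{"translation": [0.03, -0.01, 0.035], "turn": [0, 0, 0], "hand": 0.04}, {"translation": [0.04, -0.01, 0.035], "turn": [0, 0, 0], "hand": 0.04}, {"translation": [0.04, -0.01, 0.035], "turn": [0, 0, 0], "hand": 0.04}, {"translation": [0.01, -0.003, 0.01], "turn": [0, 0, 0], "hand": 0.04}]'

```text
time: 35.0
ee_pos: [0.6916, 0.2031, 0.2111]
eef_rot: [0.17, 0.985, -0.0, -0.001]
ft_force: [0.4, -0.5, -0.3]
width: 0.0398
```

```bash
python3 - <<'E'
from lib import *
look(["C1","C2","C3","L1","L2"],"w10")
cv2.imwrite("pics/v10.png",cv2.resize(cv2.imread("pics/w10.png")[0:280,90:460],None,fx=2.1,fy=2.1,interpolation=cv2.INTER_CUBIC)); go(.5775,-.343,.1,.437+1.571)
E
```

```text
slab [ 0.5362  0.2864 -0.3418] 6.7
C1 none
C2 tape-lateral rel [-2.196  0.    -0.005] white runs mm [(np.float64(-45.5), np.float64(-15.5)), (np.float64(4.2), np.float64(36.0))]
C3 tape-lateral rel [-1.841e+00 -0.000e+00 -1.000e-03] white runs mm [(np.float64(-45.8), np.float64(-15.5)), (np.float64(4.2), np.float64(36.0))]
L1 tape-lateral rel [ 0.01  -3.422 -0.031] white runs mm [(np.float64(-60.0), np.float64(59.8))]
L2 tape-lateral rel [-0.000e+00 -5.594e+00 -3.000e-03] white runs mm [(np.float64(-60.0), np.float64(-17.0)), (np.float64(8.0), np.float64(40.0)), (np.float64(43.0), np.float64(45.0))]
t 35.15 d mm [-110.4 -548.3 -107.6] yaw 0.7754 tilt [ 0.0008 -0.0055  0.    ] F [-1.7  0.5 -0.9] w 0.0398 j7 0.61
```

View pics/v10.png

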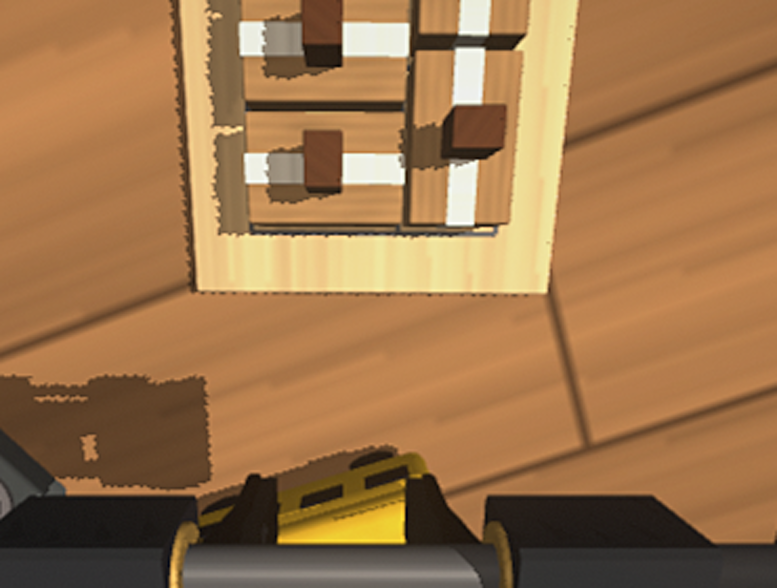

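apply_moves --deltas '[{"translation": [-0.006, -0.034, 0], "turn": [0, 0, -0.14], "hand": 0}, {"translation": [-0.006, -0.034, 0], "turn": [0, 0, -0.14], "hand": 0}, {"translation": [-0.006, -0.034, 0], "turn": [0, 0, -0.14], "hand": 0}, {"translation": [-0.006, -0.034, 0], "turn": [0, 0, -0.14], "hand": 0}, {"translation": [-0.006, -0.034, 0], "turn": [0, 0, -0.14], "hand": 0}]' --newtons 20

```text
time: 35.65
ee_pos: [0.6465, 0.0419, 0.1993]
eef_rot: [0.499, 0.867, 0.0, -0.009]
ft_force: [0.4, -0.3, 0.4]
width: 0.0079
```

apply_moves --deltas '[{"translation": [-0.006, -0.034, 0], "turn": [0, 0, -0.14], "hand": 0}, {"translation": [-0.006, -0.034, 0], "turn": [0, 0, -0.14], "hand": 0}, {"translation": [-0.006, -0.034, 0], "turn": [0, 0, -0.14], "hand": 0}, {"translation": [-0.006, -0.034, 0], "turn": [0, 0, -0.14], "hand": 0}, {"translation": [-0.006, -0.034, 0], "turn": [0, 0, -0.14], "hand": 0}]'

```text
time: 36.15
ee_pos: [0.6058, -0.13, 0.1916]
eef_rot: [0.774, 0.633, 0.001, -0.013]
ft_force: [0.5, -0.7, -0.6]
width: 0.0003
```

apply_moves --deltas '[{"translation": [-0.006, -0.034, 0], "turn": [0, 0, -0.14], "hand": 0}, {"translation": [-0.006, -0.034, 0], "turn": [0, 0, -0.14], "hand": 0}, {"translation": [-0.006, -0.034, -0.01], "turn": [0, 0, -0.14], "hand": 0}, {"translation": [-0.006, -0.034, -0.01], "turn": [0, 0, -0.14], "hand": 0}, {"translation": [-0.006, -0.034, -0.01], "turn": [0, 0, -0.14], "hand": 0}]'

```text
time: 36.65
ee_pos: [0.5674, -0.3002, 0.1549]
eef_rot: [0.948, 0.317, 0.003, -0.016]
ft_force: [0.6, -0.2, 0.2]
width: 0.0003
```

```bash
python3 - <<'E'
from lib import *
at(.5866,-.3697,.11,2.008)
im=camera("top"); cv2.imwrite("pics/t11.png",im[...,::-1]); c=calibration("top"); s=np.array(json.load(open("poses.json"))["slab"])
for k in SL: full(im,c,s,k)
E
```

```text
t 36.75 d mm [ 22.2 -64.6 -42.9] yaw -0.2012 tilt [-0.0314 -0.0087 -0.    ] F [ 0.3 -0.3  0.1] w 0.0007 j7 -0.61
L1 tape-lateral rel [-0.    1.29  0.  ] white runs mm [(np.float64(-42.2), np.float64(-12.5)), (np.float64(8.0), np.float64(38.8)), (np.float64(42.0), np.float64(59.8))]
L2 tape-lateral rel [-0.001  0.339  0.006] white runs mm [(np.float64(-60.0), np.float64(-46.8)), (np.float64(-43.5), np.float64(-10.0)), (np.float64(10.8), np.float64(40.2))]
C1 tape-lateral rel [ 0.577 -0.    -0.   ] white runs mm [(np.float64(-53.5), np.float64(-51.5)), (np.float64(-48.0), np.float64(-8.8)), (np.float64(21.5), np.float64(41.0))]
C2 tape-lateral rel [-1.815  0.    -0.002] white runs mm [(np.float64(-48.2), np.float64(-8.5)), (np.float64(22.0), np.float64(42.0))]
C3 tape-lateral rel [-1.521 -0.    -0.003] white runs mm [(np.float64(-48.2), np.float64(-8.5)), (np.float64(22.0), np.float64(41.0))]
```

apply_moves --deltas '[{"translation": [0.011, -0.032, -0.01], "turn": [-0.03, -0.009, -0.1], "hand": 0}, {"translation": [0.011, -0.033, -0.015], "turn": [0, 0, -0.1], "hand": 0}]'

```text
time: 37.0
ee_pos: [0.5898, -0.3601, 0.1299]
eef_rot: [0.975, 0.224, 0.004, -0.002]
ft_force: [1.4, -0.7, 0.4]
width: 0.0003
```

```bash
python3 - <<'E'
from lib import *
at(.5866,-.3697,.072,2.008,3)
E
```

```text
t 37.15 d mm [ -1.7  -8.3 -55.4] yaw -0.0143 tilt [-0.0071  0.0029  0.    ] F [-0.6  0.5  0.9] w 0.0004 j7 -0.74
```

apply_moves --deltas '[{"translation": [-0.0017, -0.0083, -0.03], "turn": [-0.007, 0.003, -0.014], "hand": 0}, {"translation": [0, -0.001, -0.02], "turn": [0, 0, 0], "hand": 0}, {"translation": [0, 0, -0.004], "turn": [0, 0, 0], "hand": 0}]'

```text
time: 37.45
ee_pos: [0.5886, -0.3634, 0.0735]
eef_rot: [0.975, 0.222, 0.002, -0.001]
ft_force: [-0.1, -0.1, -0.3]
width: 0.0007
```

apply_moves --deltas '[{"translation": [0, 0, -0.004], "turn": [0, 0, 0], "hand": 0}, {"translation": [0, 0, -0.004], "turn": [0, 0, 0], "hand": 0}, {"translation": [0, 0, -0.004], "turn": [0, 0, 0], "hand": 0}, {"translation": [0, 0, -0.004], "turn": [0, 0, 0], "hand": 0}]'

```text
time: 37.85
ee_pos: [0.5907, -0.3602, 0.0604]
eef_rot: [0.974, 0.225, 0.004, -0.001]
ft_force: [-0.7, -0.5, 1.5]
width: 0.0004
```

```bash
python3 - <<'E'
from lib import *
at(.5866,-.3697,.052,2.008,3)
E
```

```text
t 38.0 d mm [-3.5 -9.7 -7.6] yaw -0.0169 tilt [-0.004   0.0057  0.    ] F [ 0.2 -0.7  0.2] w 0.0005 j7 -0.76
```

apply_moves --deltas '[{"translation": [-0.003, -0.007, -0.004], "turn": [0, 0, 0], "hand": 0}, {"translation": [0, 0, -0.005], "turn": [0, 0, 0], "hand": 0}, {"translation": [0, 0, -0.004], "turn": [0, 0, 0], "hand": 0}]'

```text
time: 38.3
ee_pos: [0.5885, -0.3694, 0.0519]
eef_rot: [0.974, 0.225, 0.005, 0.001]
ft_force: [-8.2, 8.1, 39.8]
width: 0.0005
```

```bash
python3 - <<'E'
from lib import *
at(.5866,-.3697,.052,2.008,3)
E
```

```text
t 38.45 d mm [-2.  -0.3 -0.1] yaw -0.016 tilt [-0.0002  0.0105  0.    ] F [-7.6  4.8 27.1] w 0.0005 j7 -0.75
```

apply_moves --deltas '[{"translation": [0, 0, -0.003], "turn": [0, 0, 0], "hand": 0}]'

```text
time: 38.55
ee_pos: [0.5895, -0.3704, 0.052]
eef_rot: [0.974, 0.224, 0.006, 0.002]
ft_force: [-2.9, 2.5, 13.8]
width: 0.0002
```

```bash
python3 - <<'E'
from lib import *
at(.5866,-.3697,.052,2.008,3)
E
```

```text
t 38.7 d mm [-3.   0.7  0.1] yaw -0.0154 tilt [0.0017 0.0132 0.    ] F [-5.1  3.2 19.3] w 0.0007 j7 -0.75
```

apply_moves --deltas '[{"translation": [0, 0, 0.04], "turn": [0, 0.01, 0], "hand": 0}, {"translation": [-0.02, -0.01, 0.04], "turn": [0, 0, 0], "hand": 0}, {"translation": [-0.03, 0.01, 0.03], "turn": [0, 0, 0], "hand": 0}]'

```text
time: 39.0
ee_pos: [0.5376, -0.3697, 0.1588]
eef_rot: [0.974, 0.225, -0.001, -0.002]
ft_force: [-0.6, -0.8, 0.7]
width: 0.0005
```

```bash
python3 - <<'E'
from lib import *
a=camera("wrist")[...,::-1]; cv2.imwrite("pics/w12.png",a)
b=camera("top")[...,::-1]; cv2.imwrite("pics/t12.png",b)
cv2.imwrite("pics/v12.png",np.hstack([cv2.resize(a[80:280,180:440],(400,308)),cv2.resize(b[115:175,225:295],(360,308),interpolation=cv2.INTER_CUBIC)]))
go(.6815,-.044,.15,0)
E
```

```text
t 39.1 d mm [144.  324.9 -12.7] yaw 1.117 tilt [-0.0002  0.0006  0.    ] F [ 0.7 -1.   0.3] w 0.0005 j7 -0.69
```

View pics/v12.png

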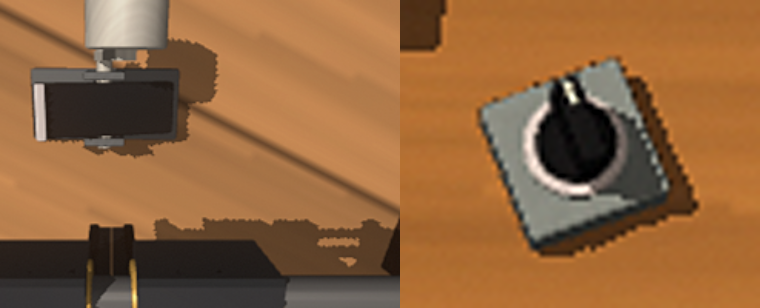

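```bash
python3 - <<'E'
from lib import *
c=calibration("top"); U=lambda u,v:(225+(u-400+.5)/5.143-.5,115+(v+.5)/5.133-.5)
X=np.array([ray(c,U(*p),.024) for p in [(482,108),(615,60),(667,187),(537,243)]]); print(X.mean(0),np.linalg.norm(X-np.roll(X,1,0),axis=1))
m=ray(c,U(571,92),.071); print("mark",m); e=ray(c,U(567,80),.071); print(e)
for z in(.024,.037,.071):
    q=proj(c,[[X[:,0].mean(),X[:,1].mean(),z]])[0]; print(z,(q-[225,115]+.5)*5.14-.5+[400,0])
d=m-X.mean(0); print(np.arctan2(d[1],d[0]))
E
```

```text
[ 0.68215872 -0.04399907  0.024     ] [0.06908692 0.06639815 0.06553798 0.06583281]
mark [ 0.69417376 -0.0398596   0.071     ]
[ 0.69963423 -0.03804988  0.071     ]
0.024 [575.23828306 149.2304347 ]
0.037 [576.52600948 141.11079754]
0.071 [580.08572581 118.66534296]
0.3317883248351003
```

apply_moves --deltas '[{"translation": [0.01, 0.045, 0.01], "turn": [0, 0, -0.018], "hand": 0.04}, {"translation": [0.01, 0.048, 0.01], "turn": [0, 0, -0.018], "hand": 0.04}, {"translation": [0.01, 0.048, 0.01], "turn": [0, 0, -0.018], "hand": 0.04}, {"translation": [0.01, 0.048, 0.005], "turn": [0, 0, -0.018], "hand": 0.04}, {"translation": [0.01, 0.048, 0], "turn": [0, 0, -0.018], "hand": 0.04}]'

```text
time: 39.6
ee_pos: [0.5833, -0.1361, 0.1961]
eef_rot: [0.985, 0.17, -0.001, 0.002]
ft_force: [1.0, 0.2, -0.1]
width: 0.0322
```

apply_moves --deltas '[{"translation": [0.01, 0.048, 0], "turn": [0, 0, 0], "hand": 0.04}]'

```text
time: 39.7
ee_pos: [0.5934, -0.087, 0.1957]
eef_rot: [0.986, 0.17, -0.001, 0.002]
ft_force: [1.1, -0.5, -0.9]
width: 0.0373
```

```bash
python3 - <<'E'
from lib import *
at(.682,-.044,.1,.36,3)
c=calibration("wrist"); a=camera("wrist")[...,::-1]; np.save("k.npy",c,allow_pickle=True)
u=proj(c,[[.682,-.044,.05]])[0]; print(u); x0,y0=np.maximum((u-60).astype(int),0); print(x0,y0)
cv2.imwrite("pics/v13.png",cv2.resize(a[y0:y0+120,x0:x0+120],None,fx=5,fy=5,interpolation=cv2.INTER_CUBIC))
E
```

```text
t 39.85 d mm [ 88.2  40.1 -95.6] yaw -1.5596 tilt [ 0.0018 -0.0025  0.    ] F [ 0.1 -1.  -0.2] w 0.0393 j7 -1.27
[244.96323748 101.10064079]
184 41
```

View pics/v13.png

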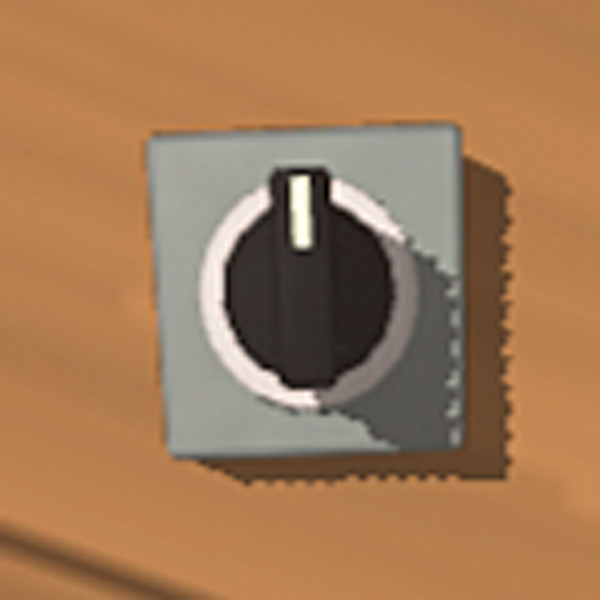

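```bash
python3 - <<'E'
from lib import *
c=calibration("wrist"); U=lambda u,v:(184+(u+.5)/5-.5,41+(v+.5)/5-.5)
X=np.array([ray(c,U(*p),.024) for p in [(150,137),(461,125),(463,448),(171,457)]]); print(X.mean(0),np.linalg.norm(X-np.roll(X,1,0),axis=1))
a=ray(c,U(300.5,170),.071); b=ray(c,U(302.5,248),.071); print(a,b)
for d in(a-X.mean(0),a-b,X[0]-X[3],X[1]-X[2]): print(np.arctan2(d[1],d[0]), np.hypot(*d[:2]))
E
```

```text
[ 0.68434482 -0.04743652  0.024     ] [0.06767072 0.06762219 0.06807477 0.06770567]
[ 0.7022579  -0.03988379  0.071     ] [ 0.68958306 -0.04472563  0.071     ]
0.39901423318603424 0.019440217366405207
0.3648965304932903 0.013568163844246115
0.37678870047377716 0.06767072295261516
0.3780255814680913 0.0680747687111711
```

apply_moves --deltas '[{"translation": [0.044, 0.02, -0.03], "turn": [0.002, -0.002, 0], "hand": 0.04}, {"translation": [0.044, 0.019, -0.03], "turn": [0, 0, 0], "hand": 0.04}]'

```text
time: 40.1
ee_pos: [0.6739, -0.0606, 0.1444]
eef_rot: [0.986, 0.166, 0.002, 0.004]
ft_force: [0.3, -0.4, 0.3]
width: 0.0396
```

```bash
python3 - <<'E'
from lib import *
at(.682,-.045,.1,1.949,3)
E
```

```text
t 40.25 d mm [  9.7  13.3 -39.6] yaw 0.0406 tilt [ 0.0048 -0.0032  0.    ] F [-0.6 -0.2  0.3] w 0.04 j7 -1.37
```

apply_moves --deltas '[{"translation": [0.0097, 0.0133, -0.03], "turn": [0.005, -0.003, 0.04], "hand": 0.04}]'

```text
time: 40.35
ee_pos: [0.6843, -0.0492, 0.1136]
eef_rot: [0.983, 0.185, 0.003, 0.002]
ft_force: [1.1, -0.7, 1.1]
width: 0.04
```

```bash
python3 - <<'E'
from lib import *
at(.682,-.045,.057,1.949,3)
E
```

```text
t 40.5 d mm [  1.5   1.4 -51.4] yaw 0.0019 tilt [ 0.0002 -0.0034  0.    ] F [-0.6 -0.1  1. ] w 0.0403 j7 -1.36
```

apply_moves --deltas '[{"translation": [0.0015, 0.0014, -0.03], "turn": [0, -0.003, 0.002], "hand": 0.04}, {"translation": [0.0005, 0.0005, -0.02], "turn": [0, 0, 0], "hand": 0.04}]'

```text
time: 40.7
ee_pos: [0.6848, -0.0487, 0.0651]
eef_rot: [0.983, 0.185, 0.004, 0.002]
ft_force: [-0.5, -0.3, -0.5]
width: 0.0402
```

```bash
python3 - <<'E'
from lib import *
at(.682,-.045,.057,1.949,3)
E
```

```text
t 40.85 d mm [-3.1  3.4 -8.9] yaw 0.0053 tilt [0.0029 0.009  0.    ] F [0.5 0.1 0.7] w 0.0399 j7 -1.37
```

apply_moves --deltas '[{"translation": [0, 0, 0], "turn": [0, 0, 0], "hand": 0.0}, {"translation": [0, 0, 0], "turn": [0, 0, 0], "hand": 0.0}, {"translation": [0, 0, 0], "turn": [0, 0, 0], "hand": 0.0}, {"translation": [0, 0, 0], "turn": [0, 0, 0], "hand": 0.0}]' --newtons 40

```text
time: 41.25
ee_pos: [0.6853, -0.0457, 0.0717]
eef_rot: [0.983, 0.185, 0.006, 0.001]
ft_force: [-6.5, 13.3, -6.6]
width: 0.0159
```

```bash
python3 - <<'E'
from lib import *
at(.682,-.045,.057,1.949,2)
E
```

```text
t 41.35 d mm [ -2.7  -1.1 -14.6] yaw 0.0037 tilt [-0.0028  0.0105  0.    ] F [-8.  11.4 -0.9] w 0.0114 j7 -1.37
```

apply_moves --deltas '[{"translation": [-0.001, 0.0015, -0.003], "turn": [-0.003, 0.01, 0.003], "hand": 0.03}, {"translation": [0, 0, 0], "turn": [0, 0, 0], "hand": 0.03}, {"translation": [0, 0, -0.013], "turn": [0, 0, 0], "hand": 0.03}]'

```text
time: 41.65
ee_pos: [0.6858, -0.0418, 0.0591]
eef_rot: [0.982, 0.188, 0.003, 0.001]
ft_force: [-0.3, 0.2, 0.8]
width: 0.0264
```

```bash
python3 - <<'E'
from lib import *
at(.683,-.0425,.058,1.949,3)
E
```

```text
t 41.8 d mm [-0.4 -0.5  2.3] yaw -0.0003 tilt [ 0.0006 -0.0001  0.    ] F [-0.3  0.7 -0.5] w 0.0293 j7 -1.38
```

apply_moves --deltas '[{"translation": [0, 0, 0.001], "turn": [0, 0, 0], "hand": 0.0}, {"translation": [0, 0, -0.001], "turn": [0, 0, 0], "hand": 0.0}, {"translation": [0, 0, -0.001], "turn": [0, 0, 0], "hand": 0.0}, {"translation": [0, 0, 0], "turn": [0, 0, 0], "hand": 0.0}]' --newtons 40

```text
time: 42.2
ee_pos: [0.6838, -0.0436, 0.0548]
eef_rot: [0.982, 0.187, 0.0, 0.001]
ft_force: [1.3, -1.5, -1.8]
width: 0.0115
```

apply_moves --deltas '[{"translation": [0, 0, 0], "turn": [0, 0, -0.13], "hand": 0.0}, {"translation": [0, 0, 0], "turn": [0, 0, -0.13], "hand": 0.0}, {"translation": [0, 0, 0], "turn": [0, 0, -0.13], "hand": 0.0}, {"translation": [0, 0, 0], "turn": [0, 0, -0.13], "hand": 0.0}]'

```text
time: 42.6
ee_pos: [0.6838, -0.0439, 0.0548]
eef_rot: [0.997, -0.08, 0.0, 0.001]
ft_force: [-0.1, -1.2, -0.9]
width: 0.0113
```

```bash
python3 - <<'E'
from lib import *
go(.683,-.0425,.058,.949); print(readout.read_state()["torque"])
E
```

```text
t 42.6 d mm [-0.8  1.4  3.2] yaw -0.4618 tilt [0.0013 0.0001 0.    ] F [-0.1 -1.2 -0.9] w 0.0113 j7 -1.87
[-0.11766323 -0.0327533   0.14195791]
```

Working; .46 rad to go plus a margin.

apply_moves --deltas '[{"translation": [0, 0, 0], "turn": [0, 0, -0.13], "hand": 0.0}, {"translation": [0, 0, 0], "turn": [0, 0, -0.13], "hand": 0.0}, {"translation": [0, 0, 0], "turn": [0, 0, -0.13], "hand": 0.0}, {"translation": [0, 0, 0], "turn": [0, 0, -0.08], "hand": 0.0}]'

```text
time: 43.0
ee_pos: [0.6838, -0.0441, 0.0548]
eef_rot: [0.947, -0.32, 0.0, 0.001]
ft_force: [1.3, -0.8, -0.5]
width: 0.0119
```

```bash
python3 - <<'E'
from lib import *
at(.683,-.0425,.058,.949); print(readout.read_state()["torque"])
E
```

```text
t 43.1 d mm [-0.8  1.6  3.2] yaw 0.0251 tilt [ 0.0019 -0.0005  0.    ] F [ 0.1 -1.9 -1.1] w 0.0116 j7 -2.32
[-0.20297894 -0.03693057  0.53940481]
```

apply_moves --deltas '[{"translation": [0, 0, 0], "turn": [0, 0, -0.07], "hand": 0.0}, {"translation": [0, 0, 0], "turn": [0, 0, -0.06], "hand": 0.0}]'

```text
time: 43.3
ee_pos: [0.6836, -0.044, 0.0548]
eef_rot: [0.927, -0.376, -0.0, 0.001]
ft_force: [0.9, -1.6, -0.3]
width: 0.0129
```

```bash
python3 - <<'E'
from lib import *
at(.683,-.0425,.058,.949); print(readout.read_state()["torque"])
E
```

```text
t 43.4 d mm [-0.7  1.5  3.1] yaw 0.1485 tilt [ 0.0026 -0.001   0.    ] F [ 0.  -0.7 -0. ] w 0.013 j7 -2.43
[-0.21807342  0.06740555  1.08997048]
```

apply_moves --deltas '[{"translation": [0, 0, 0], "turn": [0, 0, 0.05], "hand": 0.087}, {"translation": [0, 0, 0], "turn": [0, 0, 0], "hand": 0.087}, {"translation": [0, 0, 0], "turn": [0, 0, 0], "hand": 0.087}, {"translation": [0, 0, 0], "turn": [0, 0, 0], "hand": 0.087}, {"translation": [0, 0, 0], "turn": [0, 0, 0], "hand": 0.087}]'

```text
time: 43.9
ee_pos: [0.6838, -0.0439, 0.055]
eef_rot: [0.937, -0.349, 0.0, 0.001]
ft_force: [1.0, -0.6, -1.0]
width: 0.0456
```

apply_moves --deltas '[{"translation": [0, 0, 0.03], "turn": [0, 0, 0], "hand": 0.087}, {"translation": [0, 0, 0.04], "turn": [0, 0, 0], "hand": 0.087}, {"translation": [-0.03, -0.02, 0.04], "turn": [0, 0, 0.1], "hand": 0.087}, {"translation": [-0.04, -0.03, 0.03], "turn": [0, 0, 0.1], "hand": 0.087}, {"translation": [-0.04, -0.04, 0], "turn": [0, 0, 0.1], "hand": 0.087}]'

```text
time: 44.4
ee_pos: [0.5824, -0.1189, 0.1906]
eef_rot: [0.981, -0.195, -0.002, 0.001]
ft_force: [2.3, -1.0, 1.1]
width: 0.0832
```

apply_moves --deltas '[{"translation": [-0.03, -0.04, 0], "turn": [0, 0, 0.1], "hand": 0.087}, {"translation": [-0.02, -0.04, 0], "turn": [0, 0, 0.1], "hand": 0.087}, {"translation": [-0.01, -0.03, 0], "turn": [0, 0, 0], "hand": 0.087}]'

```text
time: 44.7
ee_pos: [0.5176, -0.2326, 0.1933]
eef_rot: [0.996, -0.09, 0.0, 0.001]
ft_force: [0.6, -0.8, -0.3]
width: 0.0866
```

```bash
python3 - <<'E'
from lib import *
im=camera("top"); cv2.imwrite("pics/t14.png",im[...,::-1]); c=calibration("top"); s=np.array(json.load(open("poses.json"))["slab"])
for k in SL: full(im,c,s,k)
cv2.imwrite("pics/v14.png",cv2.resize(im[60:290,40:440][...,::-1],None,fx=2,fy=2,interpolation=cv2.INTER_CUBIC)); go(.6,-.1,.2)
E
```

```text
L1 tape-lateral rel [-0.     1.301  0.005] white runs mm [(np.float64(-42.2), np.float64(-12.5)), (np.float64(8.0), np.float64(38.8)), (np.float64(42.0), np.float64(59.8))]
L2 tape-lateral rel [0.    0.288 0.003] white runs mm [(np.float64(-60.0), np.float64(-46.8)), (np.float64(-43.5), np.float64(-10.0)), (np.float64(10.8), np.float64(40.2))]
C1 tape-lateral rel [ 0.602  0.    -0.001] white runs mm [(np.float64(-53.5), np.float64(-51.5)), (np.float64(-48.0), np.float64(-8.8)), (np.float64(21.5), np.float64(41.0))]
C2 tape-lateral rel [-1.805  0.    -0.005] white runs mm [(np.float64(-53.5), np.float64(-51.5)), (np.float64(-48.2), np.float64(-8.5)), (np.float64(21.8), np.float64(42.0))]
C3 tape-lateral rel [-1.496  0.    -0.004] white runs mm [(np.float64(-48.2), np.float64(-8.5)), (np.float64(22.0), np.float64(41.0))]
t 44.75 d mm [ 84.3 138.4   6.8] yaw 0 tilt [ 0.0051 -0.0008  0.    ] F [-1.9 -5.6  0.6] w 0.0871 j7 -1.46
```

View pics/v14.png

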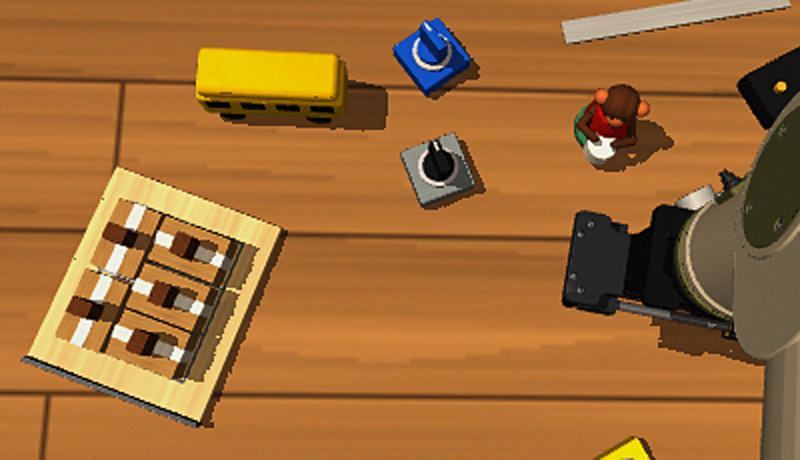

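```bash
python3 -c "
from bench import order; print(order.close_job())"
```

```text
the job is handed in; nothing more can be done
None
```

The job is done and handed in at about 45 s of robot time:
- **Brake and layer:** I pressed the rocker to held and laid all five cartons flat on the slab (L1, L2, then C1, C2, C3). L1 and L2 each landed a few millimetres off, so I regripped them and slid them into place.
- **Release and call:** With the layer complete I pressed the rocker back to free. I then twisted the grey key clockwise until the moment on the tool rose sharply, about 1.1 rad, and opened the fingers.

**Last checks**
- **Cartons:** The final top picture puts all five cartons within about 2 mm of their outline centres and 0.005 rad of square. The layer had not moved between the rocker press and hand-in.
- **Key and rocker:** The key was back at rest in the final picture. The rocker was seen in free just after its press; in the last picture the arm partly hides it.
- **Bystanders:** In the final picture the bus and the monkey stand where they were. I never touched the look-alikes.

**What did not go cleanly**
- C2 and C3 sit about 1.5–2 mm towards the lip.
- One wrist-camera fit of the slab gave a position about 5 mm off, and I discarded it because the other fits agreed with each other.
- Fingertip contact forces briefly reached 50–60 N, on the first rocker press and when L2 and C1 were set down. That is under the 120 N wrist limit. The 40 N limit is for the arm and gripper body, and only the fingertips and the carton they held were in contact.

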